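# Set up the illumination line on the optical rail

## Robot

A 6-joint arm with a two-finger parallel gripper is mounted at the origin on the work surface. World frame = base frame: x ahead of the robot, y to its left, z up, the work surface at z = 0. Lengths are in m, angles in degrees, forces in N, time in s.
With the tool pointing down it reaches from about 0.4 to 0.825 m from the base axis. Payload 7 kg.
Tool frame: the origin (TCP) lies midway between the tips of the shut fingers; the grasp point (between the pads) lies 19 mm behind it; z points along the fingers, y is the direction in which the jaws open and shut (so a half turn about z gives the same grasp; the last joint's range is limited). The gripper opens to 88 mm and grips with 3 to 60 N. Pads are 19 mm wide; open, the fingers measure 130 mm over their backs; the gripper's body (78 mm by 193 mm) begins 47 mm behind the grasp point.
Start: joints at [82.225, 20.546, 0.682, 0, -70.136, -16.507], TCP at [0.278, 0.615, 0.204] pointing down, gripper open.
Joint ranges: [-176.03, 176.03], [-82.01, 121.73], [-58.28, 71.71], [-173.87, 95.51], [-174.79, -0.11], [-173.66, 173.66]. Speed limits (degrees/s): [136.94, 136.94, 172.46, 180, 180, 180].

## Interface

Orientations are given as [roll, pitch, yaw] about the fixed x, y, z axes, in that order (R = Rz(yaw) Ry(pitch) Rx(roll)).
In Python, from plant import sensors, viewer, r gives the robot as it stands. The module is installed in compiled form; this text tells all that it offers.
- The arm moves only by the shell command python3 -m handwheel 'ROWS' [OPENING] [FORCE]. ROWS is JSON, one flat list of numbers, 6 for each row, row after row: the shift along the world's x, y, z in cm, then the turn, a rotation vector about the world's x, y, z in rad. In form: [tx, ty, tz, wx, wy, wz, tx, ty, tz, wx, wy, wz, ...]. A call has 1 to 8 rows; each row is the pose to reach, as a shift and turn from the pose measured when the call began; what a row does not reach only later rows make up. A row lasts 1/10 s, in which the tool goes at most 50 mm and 8.59 degrees, less where a joint would pass 70% of its speed; a pose out of reach is approached as far as the arm can. A call with a gripper value outside its range is refused whole. OPENING is the closure in counts, from 0 (fully open) to 255 (shut), set as the call begins (- or left out, the last holds). The fingers move at their own pace and stop on an object; FORCE is the grip in N (left out, the last holds). Time passes only in rows, so rows that repeat a pose let the fingers close. It gives the time, the measured TCP pose, the force and the opening at its end, in the units of the state.
- sensors.get_state(): the state, without advancing time (a new reading comes with each control period).
- viewer.capture(name): name is "scene" or "top" or "wrist"; returns a dict with "img" (420x560x3 uint8, red, green, blue), "camera_matrix" (3x3 intrinsics, pixels), "k1" (the pictures are not rectified: a ray, as slopes to the right and down, at radius r is drawn at 1 + k1 r^2 times it, then the intrinsics apply), "camera_from_world" (4x4, takes a point from world to camera coordinates); the wrist camera has in their place "mount" (4x4, takes a point from camera to tool coordinates, whose origin is the TCP and whose axes are the flange's). Camera axes: x right, y down, z forward; pixel columns grow to the right and rows downward; lengths in m; the calibration is good to about 2 mm. A picture is of the moment at which its call begins: read the wrist's pose just before it. There is no depth.
- r.close_job(): hands the job in, once; it reports no verdict.
The state is a dict: "time_s": time; "joints": joint angles; "qd": joint speeds; "joint_torque": joint torques, N m; "tcp_pos": TCP position; "eef_rot": TCP orientation; "contact_force": force on the tool from outside, world axes, zero at the start; "moment": the same for the moment, N m; "gripper_width": finger opening in m.
Only numpy, scipy, OpenCV 4.12 (cv2) and the standard library are available. Lean on these libraries where they do the work, as an engineer would, in place of code of your own. Each camera call takes 0.05 s, during which the arm holds its last target.

## Task

Move the four mounted optics from the storage tray to the optical rail, one on each carrier, so that the light on its way from the lamp to the screen meets the big condenser lens first, then the iris, then the square slit and last the small lens. Stand each one flat and upright in the middle of its carrier's seat, with the light passing straight through it. Set each one down gently, never dropping it onto the carrier or letting it tip over.

Things in the scene. Friction and masses are not known exactly. Their poses are not given: they have to be found in the camera images.
- condenser: Condenser: the largest mounted lens, round black ring 68 mm wide. Upright on a 14 mm post and round steel foot, 44 mm wide, 10 mm high. Origin: centre of the foot's underside (at start 4 mm above the bench), z up; x: the line of light, across the 16 mm thick flat black mount, where to grip. Optic centre 85 mm and top 119 mm above origin. 260 g. Starts in any stall of the tray.
- iris: Iris: round black ring 52 mm wide, metal leaves, small central hole; thin lever out to 40 mm at +y. Upright on a 14 mm post and round steel foot, 44 mm wide, 10 mm high. Origin: centre of the foot's underside (at start 4 mm above the bench), z up; x: the line of light, across the 16 mm thick flat black mount, where to grip. Optic centre 85 mm and top 111 mm above origin. 240 g. Starts in any stall of the tray.
- slit: Slit: square black frame, 48 mm, two metal blades with an upright gap; knob out to 38 mm at +y. Upright on a 14 mm post and round steel foot, 44 mm wide, 10 mm high. Origin: centre of the foot's underside (at start 4 mm above the bench), z up; x: the line of light, across the 16 mm thick flat black mount, where to grip. Optic centre 85 mm and top 109 mm above origin. 250 g. Starts in any stall of the tray.
- small_lens: Small lens: the smallest mounted lens, round black ring 34 mm wide. Upright on a 14 mm post and round steel foot, 44 mm wide, 10 mm high. Origin: centre of the foot's underside (at start 4 mm above the bench), z up; x: the line of light, across the 16 mm thick flat black mount, where to grip. Optic centre 85 mm and top 102 mm above origin. 220 g. Starts in any stall of the tray.
- carrier_a: One of four identical dark carriers in a row on the optical rail, 72 to 96 mm apart, in any order. Fixed. Origin: centre of its flat seat, 62 mm above the bench; x along the rail and the beam (either way), z up. The seat is 70 mm long along x and 62 mm wide between two shoulders 5 mm wide and 5 mm high.
- carrier_b: One of four identical dark carriers in a row on the optical rail, 72 to 96 mm apart, in any order. Fixed. Origin: centre of its flat seat, 62 mm above the bench; x along the rail and the beam (either way), z up. The seat is 70 mm long along x and 62 mm wide between two shoulders 5 mm wide and 5 mm high.
- carrier_c: One of four identical dark carriers in a row on the optical rail, 72 to 96 mm apart, in any order. Fixed. Origin: centre of its flat seat, 62 mm above the bench; x along the rail and the beam (either way), z up. The seat is 70 mm long along x and 62 mm wide between two shoulders 5 mm wide and 5 mm high.
- carrier_d: One of four identical dark carriers in a row on the optical rail, 72 to 96 mm apart, in any order. Fixed. Origin: centre of its flat seat, 62 mm above the bench; x along the rail and the beam (either way), z up. The seat is 70 mm long along x and 62 mm wide between two shoulders 5 mm wide and 5 mm high.
- lamp: Lamp: grey finned box with a round pale port on each of the two sides facing along the rail; fixed at either end of the rail, a white square screen at the other. Origin on the rail's centre line 62 mm above the bench; x along the rail. 68 mm long in x, 60 mm wide, top 138 mm above origin. Beam 85 mm above the seats. Carrier centres lie 99, 183, 267, 351 mm (+-6) away.
There are look-alikes about, which are no part of the job. What is shaped like the small_lens but purple or red is not meant.

How it is judged:
By the outcome, as a careful person would: the job done as asked, in the order asked, and still so for the second after the job is handed in, with the robot touching nothing.
It also fails if it takes over 99 s, if anything falls off the work surface, if the arm or the gripper's body presses on something with over 40 N, if the wrist force passes 120 N, or if a joint passes its speed limit or range.

## Working session

There is one attempt and no reset: what is moved stays moved. The work goes in short steps, Python scripts to look and compute and a shell command to move; the robot and the scene stay as the last step left them, time stands still between calls to the robot, and variables do not carry over. Pictures are saved under pics/ and viewed, and the job is handed in when it is done.

```bash
mkdir -p pics
cat > h.py <<'E'
import numpy as np, cv2
from plant import sensors, viewer, r
from scipy.spatial.transform import Rotation as R
def cap(n,fn=None):
    s=sensors.get_state(); c=viewer.capture(n)
    if fn: cv2.imwrite('pics/'+fn,c['img'][:,:,::-1])
    if 'mount' in c:
        T=np.eye(4);T[:3,:3]=R.from_euler('xyz',s['eef_rot'],degrees=True).as_matrix();T[:3,3]=s['tcp_pos']
        c['wfc']=T@np.array(c['mount'])
    else: c['wfc']=np.linalg.inv(np.array(c['camera_from_world']))
    return c
def ray(c,u,v):
    K=np.array(c['camera_matrix']);x=(u-K[0,2])/K[0,0];y=(v-K[1,2])/K[1,1]
    rd=np.hypot(x,y);rr=rd
    for _ in range(30): rr=rd/(1+c['k1']*rr*rr)
    f=rr/rd if rd>0 else 1
    W=c['wfc'];return W[:3,3],W[:3,:3]@np.array([x*f,y*f,1])
def onz(c,u,v,z):
    o,d=ray(c,u,v);return o+d*(z-o[2])/d[2]
def proj(c,p):
    W=np.linalg.inv(c['wfc']);q=W[:3,:3]@np.array(p)+W[:3,3];x,y=q[:2]/q[2];k=1+c['k1']*(x*x+y*y)
    K=np.array(c['camera_matrix']);return K[0,0]*x*k+K[0,2],K[1,1]*y*k+K[1,2]
E
python3 - <<'E'
from h import *
print(sensors.get_state())
for n in['scene','top','wrist']:
    c=cap(n,n+'0.png');print(n,c['camera_matrix'],c['k1'],c['wfc'].round(3).tolist())
E
```

```text
{'time_s': 0.0, 'joints': array([ 8.22239704e+01,  2.05908040e+01,  6.34787494e-01, -2.05768924e-02,
       -7.01374392e+01, -1.65072422e+01]), 'qd': array([ 0.01130293, -0.0597334 , -0.04575172,  0.00941872, -0.04090283,
       -0.08199969]), 'joint_torque': array([-1.28293336e-04, -5.82719064e+01,  2.93063235e+01,  6.99720696e+00,
        7.16366252e-03, -1.52031243e-04]), 'tcp_pos': array([0.27739633, 0.61478437, 0.20273612]), 'eef_rot': array([ 1.79904899e+02, -8.01031861e-03, -2.42902723e+01]), 'contact_force': array([ 0.7631977 ,  0.27709099, -0.08474738]), 'moment': array([-0.01421778, -0.01509302, -0.01086143]), 'gripper_width': 0.08750910669725653}
scene [[478.50278381   0.         279.06415398]
 [  0.         478.50278381 210.479617  ]
 [  0.           0.           1.        ]] 0.044525065397022515 [[-0.079, 0.719, -0.691, 1.085], [0.997, 0.051, -0.061, 0.097], [-0.009, -0.694, -0.72, 0.699], [0.0, 0.0, 0.0, 1.0]]
top [[400.98647573   0.         288.92658729]
 [  0.         400.98647573 210.65542554]
 [  0.           0.           1.        ]] -0.01282989456833121 [[-0.013, -0.996, 0.089, 0.412], [-1.0, 0.013, 0.005, 0.033], [-0.006, -0.089, -0.996, 0.905], [0.0, 0.0, 0.0, 1.0]]
wrist [[371.31871391   0.         279.36611008]
 [  0.         371.31871391 213.19816469]
 [  0.           0.           1.        ]] -0.0598383889996607 [[-0.411, -0.867, -0.281, 0.353], [-0.912, 0.392, 0.125, 0.58], [0.001, 0.308, -0.952, 0.385], [0.0, 0.0, 0.0, 1.0]]
```

View pics/scene0.png

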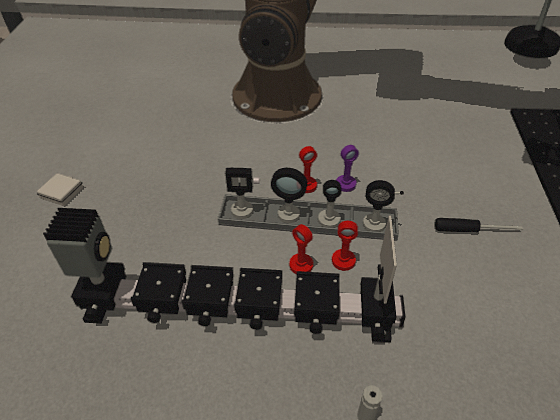

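View pics/top0.png

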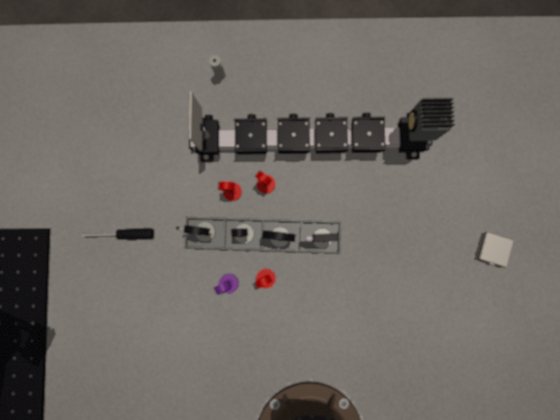

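View pics/wrist0.png

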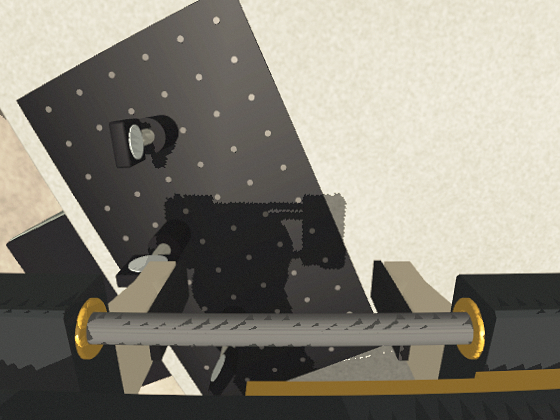

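The scene view shows the tray, left to right: slit (239,180), condenser (289,184), small lens (331,188) and iris (379,192). Red and purple look-alikes stand around it at (307,155), (348,155), (301,235) and (346,232). The lamp is on the left at (80,240), which is −y, and the screen is on the right at +y. Next I'll enlarge.

Run:
```python
import cv2
t=cv2.imread('pics/top0.png')
cv2.imwrite('pics/c1.png',cv2.resize(t[80:170,180:460],None,fx=2.85,fy=2.85,interpolation=2))
cv2.imwrite('pics/c2.png',cv2.resize(t[165:300,165:355],None,fx=4,fy=4,interpolation=2))
s=cv2.imread('pics/scene0.png')
cv2.imwrite('pics/c3.png',cv2.resize(s[140:280,210:410],None,fx=4,fy=4,interpolation=2))
```

```text
(no output)
```

View pics/c1.png

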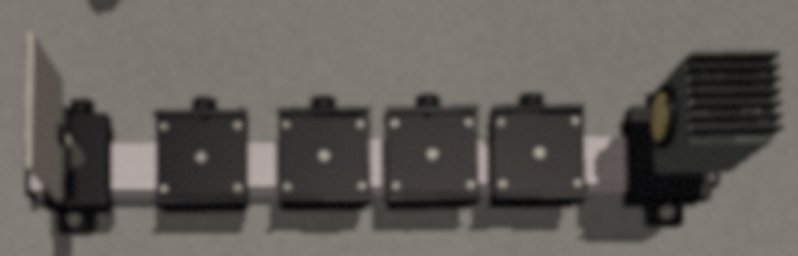

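View pics/c2.png

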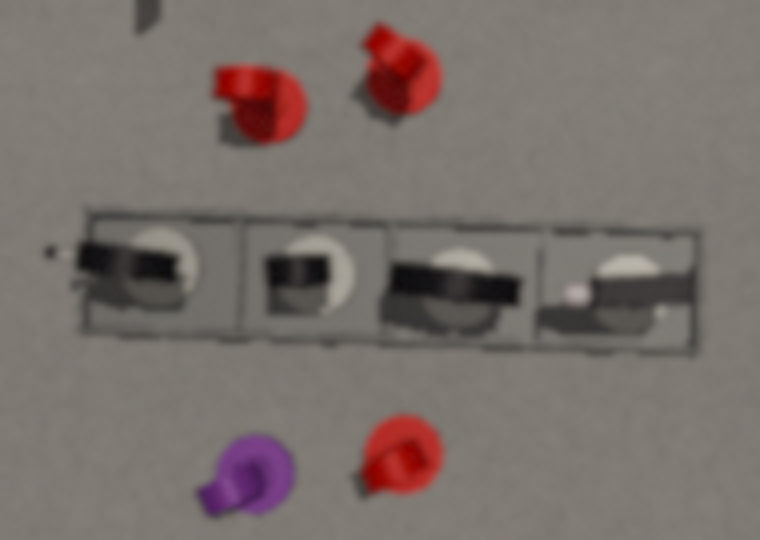

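View pics/c3.png

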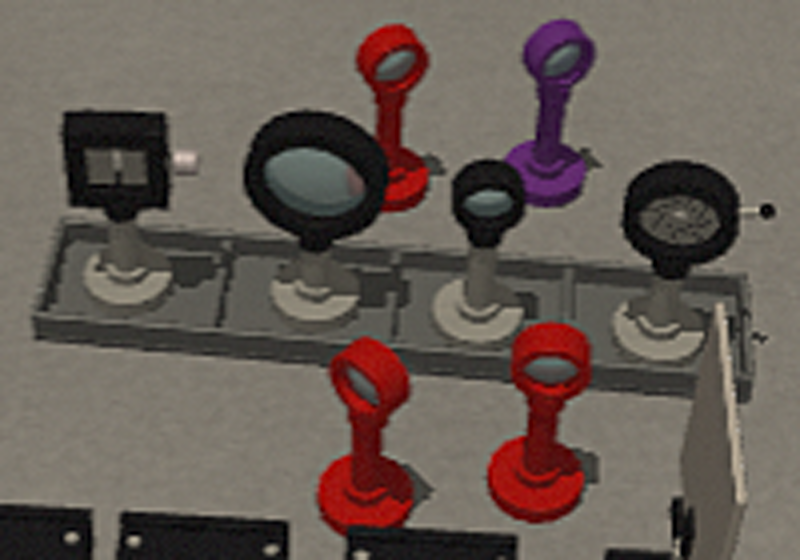

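The four optics are told apart clearly: square frame with knob, big lens, small black lens, and leaves with lever. The five coloured ones are shaped like the small lens but red or purple, so they are excluded. Now to measure.

Run:
```python
from h import *
t=cap('top');s=cap('scene')
g=lambda u,v,f,u0,v0:((u+.5)/f-.5+u0,(v+.5)/f-.5+v0)
print('carriers')
P=[]
for u,v in [(201,157),(324,156),(432,154),(540,153)]:
    p=onz(t,*g(u,v,2.85,180,80),.062);P.append(p);print(p.round(4), 'scene px',np.round(proj(s,p),1))
P=np.array(P);d=np.linalg.norm(np.diff(P,axis=0),axis=1);print(d, np.degrees(np.arctan2(*(P[0]-P[3])[:2])))
for n,(us,vs),(fx,fy,fr) in [('slit',(117,162),(654,288,24)),('cond',(317,178),(455,284,34)),('small',(488,203),(298,271,17)),('iris',(681,213),(128,262,26))]:
    # scene lens centre at z=.089
    p=onz(s,*g(us,vs,4,210,140),.089)
    q=onz(t,*g(fx,fy,4,165,165),.089+fr/1000*.8)
    print(n,p.round(4),q.round(4))
# foot circle centres in top z=.014
for n,(u,v,) in [('iris',(157,267)),('small',(312,276)),('cond',(462,291)),('slit',(630,295))]:
    print(n,'foot',onz(t,*g(u,v,4,165,165),.014).round(4))
for u,v in[(88,212),(698,232),(85,332),(697,353)]: print('tray',onz(t,*g(u,v,4,165,165),.015).round(4))
```

```text
carriers
[0.6522 0.1183 0.062 ] scene px [317.5 293.9]
[0.6516 0.0256 0.062 ] scene px [259.1 290. ]
[ 0.652  -0.0558  0.062 ] scene px [208.5 287.2]
[ 0.6517 -0.1371  0.062 ] scene px [158.4 284.1]
[0.0927377  0.08136742 0.08134353] 0.10470106375936049
slit [ 0.4263 -0.0361  0.089 ] [ 0.4306 -0.0401  0.1082]
cond [0.4308 0.0586 0.089 ] [0.4336 0.0582 0.1162]
small [0.4422 0.1381 0.089 ] [0.4414 0.1371 0.1026]
iris [0.4428 0.2257 0.089 ] [0.4467 0.2207 0.1098]
iris foot [0.4479 0.2271 0.014 ]
small foot [0.4418 0.1409 0.014 ]
cond foot [0.4324 0.0576 0.014 ]
slit foot [ 0.429  -0.0354  0.014 ]
tray [0.4789 0.2656 0.015 ]
tray [ 0.4634 -0.0738  0.015 ]
tray [0.4123 0.2667 0.015 ]
tray [ 0.3966 -0.0717  0.015 ]
```

```bash
python3 -m handwheel '[2,-4,0.6,0,0,-0.14,4,-8,1.2,0,0,-0.28,6,-12,1.8,0,0,-0.42,8,-16,2.4,0,0,-0.56,10,-20,3,0,0,-0.7,12,-24,3.6,0,0,-0.84,14,-28,4.2,0,0,-0.98,16,-30,5,0,0,-1.12]' 0 20; python3 -m handwheel '[0,0,0,0,0,0,0,0,0,0,0,0]'
python3 - <<'E'
from h import *
s=sensors.get_state();print(s['time_s'],s['tcp_pos'],s['eef_rot'],s['joints'].round(1))
cap('wrist','w1.png')
E
```

```text
time_s: 1.05
tcp_pos: [0.4377, 0.3121, 0.2539]
eef_rot: [180.0, 0.0, -88.8]
contact_force: [0.3, 0.7, 0.7]
gripper_width: 0.0876
time_s: 1.25
tcp_pos: [0.438, 0.3115, 0.2541]
eef_rot: [180.0, 0.1, -88.9]
contact_force: [-1.1, 0.6, -0.9]
gripper_width: 0.0877
1.25 [0.43796867 0.31146832 0.25413468] [ 1.79965003e+02  5.13865861e-02 -8.88842351e+01] [ 56.3   5.8 -12.   -0.1 -72.1 -55.1]
```

View pics/w1.png

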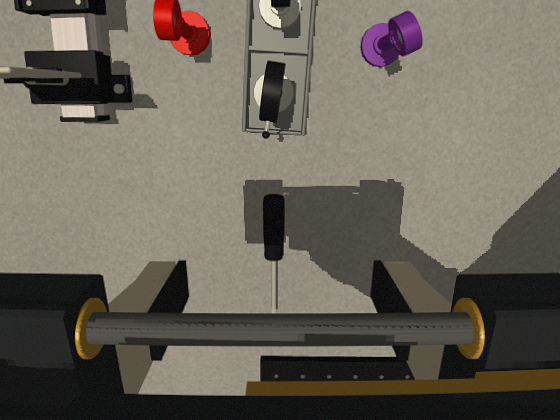

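The iris is seen from above at (272,92) with its lever pointing down at (265,133), and the screen is edge-on at (40,75). Moving further along.

```bash
python3 -m handwheel '[0,-4,0,0,0,0,0,-8,0,0,0,0,0,-11,0,0,0,0,0,-11,0,0,0,0,0,-11,0,0,0,0]' 0 20
python3 - <<'E'
from h import *
s=sensors.get_state();print(s['tcp_pos'],s['eef_rot'],s['joints'].round(1))
c=cap('wrist','w2.png')
import pickle;c.pop('img');pickle.dump(c,open('w2.pkl','wb'))
t=cap('top','top1.png');s=cap('scene','scene1.png')
i=cv2.imread('pics/w2.png');cv2.imwrite('pics/w2c.png',cv2.resize(i[0:270,180:380],None,fx=2.2,fy=2.2,interpolation=2))
i=cv2.imread('pics/scene1.png');cv2.imwrite('pics/s1c.png',cv2.resize(i[190:350,340:440],None,fx=3.5,fy=3.5,interpolation=2))
E
```

```text
time_s: 1.8
tcp_pos: [0.4373, 0.2025, 0.2537]
eef_rot: [179.9, 0.0, -88.7]
contact_force: [0.5, 0.7, 0.8]
gripper_width: 0.0873
[0.43726784 0.20245744 0.25372557] [ 1.79948086e+02  4.61775071e-02 -8.87369395e+01] [ 48.2   0.2 -18.1  -0.1 -71.7 -47. ]
```

View pics/w2.png

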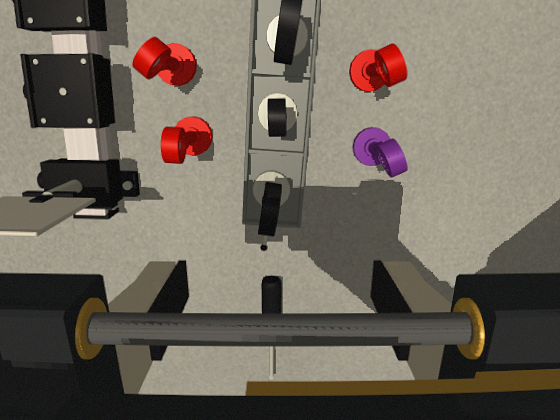

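View pics/w2c.png

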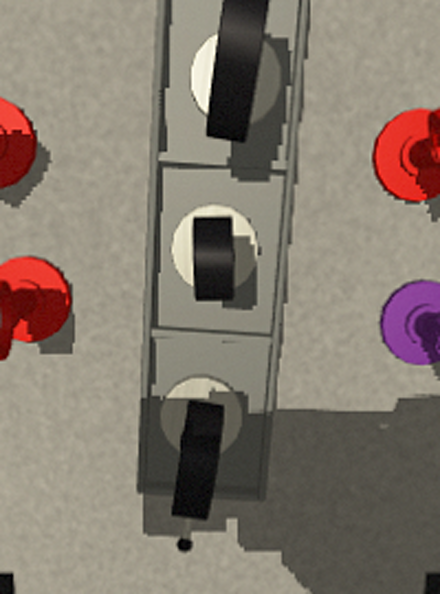

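View pics/s1c.png

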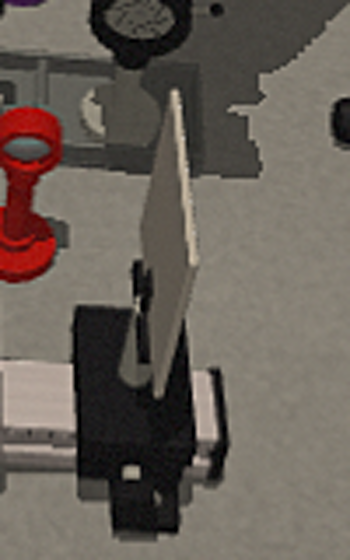

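```bash
cat > strip.py <<'E'
from h import *
def strip(c,img,box,z,thr=45):
    u0,u1,v0,v1=box
    g=img[v0:v1,u0:u1].max(axis=2)
    m=(g<thr).astype('uint8')
    n,l,st,ce=cv2.connectedComponentsWithStats(m)
    k=1+np.argmax(st[1:,4]);m=l==k
    pts=[];W=[]
    for v in range(m.shape[0]):
        x=np.flatnonzero(m[v])
        if len(x)<8: continue
        a=onz(c,u0+x[0]-.5,v0+v,z);b=onz(c,u0+x[-1]+.5,v0+v,z)
        pts.append((a+b)/2);W.append(np.linalg.norm(a-b))
    P=np.array(pts);W=np.array(W);ok=abs(W-np.median(W))<.0025;P=P[ok]
    k,b=np.polyfit(P[:,1],P[:,0],1)
    return dict(slope_deg=round(float(np.degrees(np.arctan(k))),2),k=k,b=b,ymin=P[:,1].min().round(4),ymax=P[:,1].max().round(4),w=np.median(W).round(4),px=st[np.argmax(st[1:,4])+1].tolist(),rms=np.std(P[:,0]-k*P[:,1]-b).round(5))
E
python3 - <<'E'
from strip import *
import pickle
c=pickle.load(open('w2.pkl','rb'));i=cv2.imread('pics/w2.png')
for n,b,z,y in [('iris',(250,290,165,240),.112,.226),('small',(260,294,90,142),.103,.139),('cond',(265,310,0,68),.115,.058)]:
    for thr in (40,55):
        q=strip(c,i,b,z,thr);print(n,thr,{a:v for a,v in q.items() if a not in'kb'},'x at y',round(q['k']*y+q['b'],4))
def tri(c1,p1,c2,p2):
    o1,d1=ray(c1,*p1);o2,d2=ray(c2,*p2)
    A=np.stack([d1,-d2],1);t=np.linalg.lstsq(A,o2-o1,rcond=None)[0]
    a=o1+t[0]*d1;b=o2+t[1]*d2;return ((a+b)/2).round(4),np.linalg.norm(a-b).round(4)
s=cap('scene');t=cap('top')
print(tri(s,(389.8,216),c,(95,199)))
g=lambda u,v,f,u0,v0:((u+.5)/f-.5+u0,(v+.5)/f-.5+v0)
print(tri(s,(389.8,216),t,g(62,80,2.85,180,80)))
print(tri(s,(394.8,265.5),t,g(30,35,2.85,180,80)))
# knob of iris lever etc
print('w carrier_d centre',onz(c,62.5,91.5,.062))
print('feet w', onz(c,(215)/2.2+180,250/2.2,.014), onz(c,201/2.2+180,416/2.2,.014))
E
```

```text
iris 40 {'slope_deg': 7.01, 'ymin': np.float64(0.1959), 'ymax': np.float64(0.2429), 'w': np.float64(0.0158), 'px': [8, 17, 24, 54, 906], 'rms': np.float64(0.00027)} x at y 0.4454
iris 55 {'slope_deg': 7.09, 'ymin': np.float64(0.1959), 'ymax': np.float64(0.2439), 'w': np.float64(0.0164), 'px': [4, 17, 28, 55, 960], 'rms': np.float64(0.00023)} x at y 0.4453
small 40 {'slope_deg': -3.96, 'ymin': np.float64(0.1415), 'ymax': np.float64(0.1536), 'w': np.float64(0.015), 'px': [8, 27, 18, 20, 259], 'rms': np.float64(0.00011)} x at y 0.4401
small 55 {'slope_deg': -3.15, 'ymin': np.float64(0.1229), 'ymax': np.float64(0.1545), 'w': np.float64(0.0156), 'px': [8, 9, 19, 38, 565], 'rms': np.float64(0.00021)} x at y 0.4399
cond 40 {'slope_deg': 7.43, 'ymin': np.float64(0.0666), 'ymax': np.float64(0.0929), 'w': np.float64(0.0152), 'px': [9, 17, 24, 48, 731], 'rms': np.float64(0.00017)} x at y 0.4316
cond 55 {'slope_deg': 7.18, 'ymin': np.float64(0.0622), 'ymax': np.float64(0.0929), 'w': np.float64(0.0158), 'px': [9, 17, 25, 48, 840], 'rms': np.float64(0.00021)} x at y 0.4315
(array([0.5779, 0.2091, 0.1668]), np.float64(0.023))
(array([0.6497, 0.193 , 0.243 ]), np.float64(0.0198))
(array([0.6943, 0.213 , 0.1995]), np.float64(0.0009))
w carrier_d centre [0.65045103 0.11868292 0.062     ]
feet w [0.43914767 0.13967651 0.014     ] [0.44478547 0.22553564 0.014     ]
```

```bash
python3 -m handwheel '[-0.1,-3,0,0,0,-0.04,-0.3,-7,-2,0,0,-0.08,-0.5,-11,-5,0,0,-0.12,-0.6,-14.4,-8,0,0,-0.15,-0.6,-14.4,-8,0,0,-0.15,-0.6,-14.4,-8,0,0,-0.15]' 0 20
python3 - <<'E'
from strip import *
s=sensors.get_state();print(s['tcp_pos'],s['eef_rot'],s['joints'].round(1))
c=cap('wrist','w3.png')
E
```

```text
time_s: 2.65
tcp_pos: [0.4315, 0.0586, 0.1731]
eef_rot: [179.9, -0.0, -97.3]
contact_force: [0.3, 0.6, 0.7]
gripper_width: 0.0879
[0.43148327 0.05862315 0.17312798] [ 1.79876622e+02 -4.93485937e-02 -9.73493809e+01] [ 33.8  -1.2 -30.4  -0.1 -60.9 -41.2]
```

View pics/w3.png

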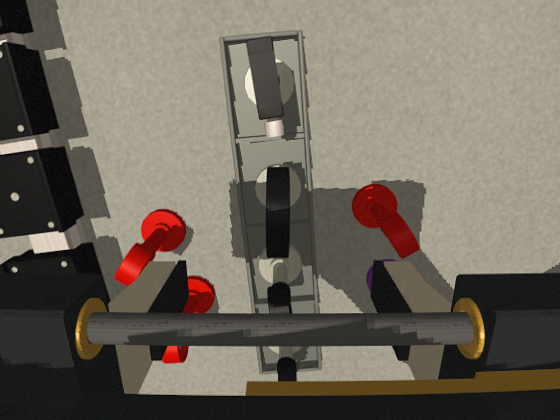

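Run:
```python
from strip import *
t=cap('top')
g=lambda u,v,f,u0,v0:((u+.5)/f-.5+u0,(v+.5)/f-.5+v0)
for p in[(270,105),(405,78),(403,455),(255,473)]: print(onz(t,*g(*p,4,165,165),.01).round(3))
import pickle
c=cap('wrist');i=c['img'];print(np.asarray(i).shape)
b=(255,305,60,130)
for n,b,z,y,th in [('slit',(235,290,30,122),.112,-.036,75),('cond',(258,298,160,262),.115,.058,50)]:
    q=strip(c,i,b,z,th);print(n,{a:v for a,v in q.items() if a not in'kb'},'x at y',round(q['k']*y+q['b'],4))
```

```text
[0.538 0.165 0.01 ]
[0.553 0.089 0.01 ]
[0.343 0.091 0.01 ]
[0.334 0.173 0.01 ]
(420, 560, 3)
slit {'slope_deg': -5.3, 'ymin': np.float64(-0.0324), 'ymax': np.float64(-0.0101), 'w': np.float64(0.0164), 'px': [21, 41, 34, 51, 845], 'rms': np.float64(0.00038)} x at y 0.4276
cond {'slope_deg': 7.71, 'ymin': np.float64(0.0204), 'ymax': np.float64(0.0841), 'w': np.float64(0.0155), 'px': [9, 4, 25, 91, 2025], 'rms': np.float64(0.00013)} x at y 0.4315
```

```bash
python3 -m handwheel '[0,0,-2,0,0,0,0,0,-4,0,0,0,0,0,-6,0,0,0,0,0,-7.5,0,0,0,0,0,-8.3,0,0,0,0,0,-8.3,0,0,0]' 100 25; python3 -m handwheel '[0,0,0,0,0,0,0,0,0,0,0,0,0,0,0,0,0,0,0,0,0,0,0,0,0,0,0,0,0,0,0,0,0,0,0,0]' 255 25; python3 -m handwheel '[0,0,0,0,0,0,0,0,0,0,0,0]'
```

```text
time_s: 3.4
tcp_pos: [0.4323, 0.0608, 0.0909]
eef_rot: [180.0, 0.0, -97.2]
contact_force: [-0.8, -0.2, 0.6]
gripper_width: 0.0538
time_s: 4.0
tcp_pos: [0.4325, 0.0608, 0.0912]
eef_rot: [180.0, 0.0, -97.2]
contact_force: [0.1, -0.3, 0.6]
gripper_width: 0.0156
time_s: 4.2
tcp_pos: [0.4325, 0.0608, 0.0911]
eef_rot: [180.0, 0.0, -97.2]
contact_force: [0.1, 0.2, -0.1]
gripper_width: 0.0156
```

```bash
python3 -m handwheel '[0,0,1,0,0,0,0,0,3,0,0,0,0,0,6,0,0,0,0,0,9,0,0,0,0,0,12,0,0,0,0,0,15,0,0,0,0,0,15,0,0,0]'
python3 - <<'E'
from strip import *
s=sensors.get_state();print(s['tcp_pos'],s['eef_rot'],s['contact_force'])
cap('wrist','w4.png');cap('scene','s4.png')
E
```

```text
time_s: 4.9
tcp_pos: [0.4345, 0.0614, 0.2457]
eef_rot: [-179.7, 0.2, -97.1]
contact_force: [1.0, -0.2, -2.0]
gripper_width: 0.0157
[0.43448359 0.0614108  0.24574511] [-179.66866225    0.23377335  -97.13732125] [ 0.99139378 -0.17675787 -2.02033468]
```

View pics/w4.png

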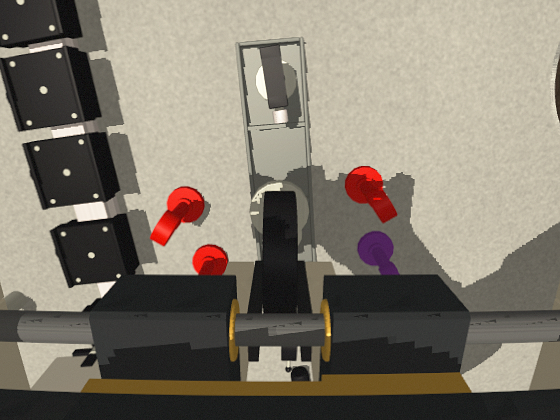

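View pics/s4.png

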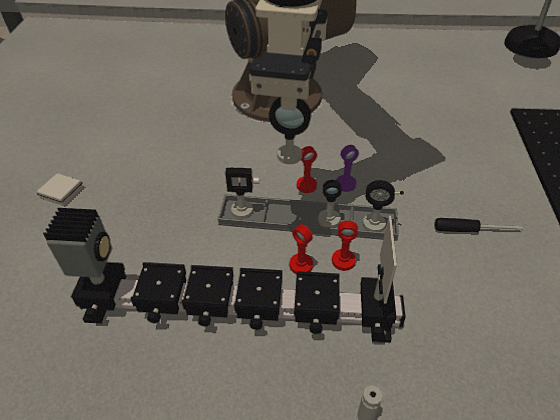

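Run:
```python
from strip import *
c=cap('wrist');s=sensors.get_state()
p=onz(c,279.5,211,.169);print(p.round(4),'tcp',s['tcp_pos'].round(4),'tool',(R.from_euler('xyz',s['eef_rot'],degrees=True).inv().apply(p-s['tcp_pos'])).round(4))
# carriers screw dots from wrist
for q in[(43,90),(67,172.5),(91.5,255)]: print(onz(c,*q,.062).round(4))
i=cv2.imread('pics/w4.png');cv2.imwrite('pics/w4c.png',cv2.resize(i[160:300,210:350],None,fx=4,fy=4,interpolation=2))
```

```text
[0.4309 0.0577 0.169 ] tcp [0.4319 0.0606 0.2408] tool [0.0031 0.0005 0.0718]
[ 0.6433 -0.0566  0.062 ]
[0.6425 0.0243 0.062 ]
[0.6428 0.1156 0.062 ]
```

View pics/w4c.png

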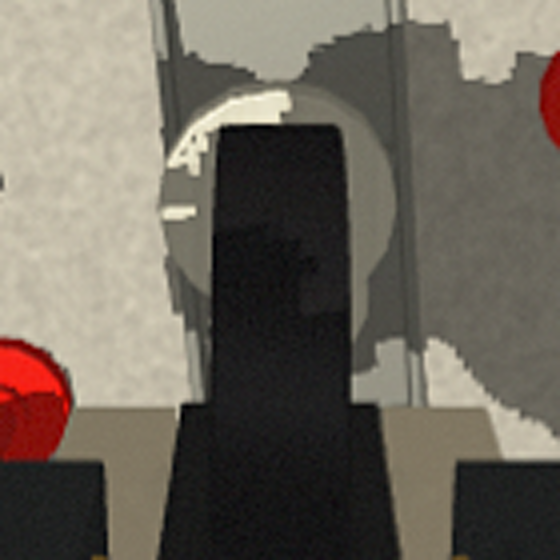

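```bash
python3 -m handwheel '[2.2,-2,0,0,0,-0.145,4.4,-4,0,0,0,-0.29,6.6,-6,0,0,0,-0.435,8.8,-8,0,0,0,-0.58,11,-10,0,0,0,-0.725,13.2,-12,0,0,0,-0.87,15.4,-14,0,0,0,-1.015,17.6,-16,0,0,0,-1.16]';  python3 -m handwheel '[0,0,0,0,0,0]'
python3 - <<'E'
from h import *
s=sensors.get_state();print(s['tcp_pos'].round(4),s['eef_rot'].round(2),s['joints'].round(1))
E
```

```text
time_s: 5.85
tcp_pos: [0.6077, -0.1003, 0.2388]
eef_rot: [179.9, -0.2, -164.0]
contact_force: [-0.5, 0.3, -1.9]
gripper_width: 0.0159
time_s: 5.95
tcp_pos: [0.6087, -0.1024, 0.2361]
eef_rot: [179.9, -0.4, -164.4]
contact_force: [-0.2, -0.1, -2.7]
gripper_width: 0.0157
[ 0.6087 -0.1024  0.2361] [ 179.88   -0.38 -164.37] [  8.5  14.4  -3.8  -0.1 -72.2 -82.9]
```

```bash
python3 -m handwheel '[2.3,-1.7,0,0,0,-0.13,4.6,-3.5,0,0,0,-0.26,4.6,-3.5,0,0,0.007,-0.272,4.6,-3.5,0,0,0.007,-0.272,4.6,-3.5,0,0,0.007,-0.272,4.6,-3.5,0,0,0.007,-0.272]'
python3 - <<'E'
from h import *
c=cap('wrist','w5.png');s=sensors.get_state();print(s['tcp_pos'].round(4),s['eef_rot'].round(2),s['joints'].round(1))
E
```

```text
time_s: 6.55
tcp_pos: [0.6541, -0.1368, 0.2361]
eef_rot: [179.8, -0.8, -179.9]
contact_force: [-0.1, -0.4, -2.7]
gripper_width: 0.0154
[ 0.6542 -0.1368  0.2364] [ 179.82   -0.76 -179.86] [  4.7  19.5   3.5  -0.3 -74.7 -94.5]
```

View pics/w5.png

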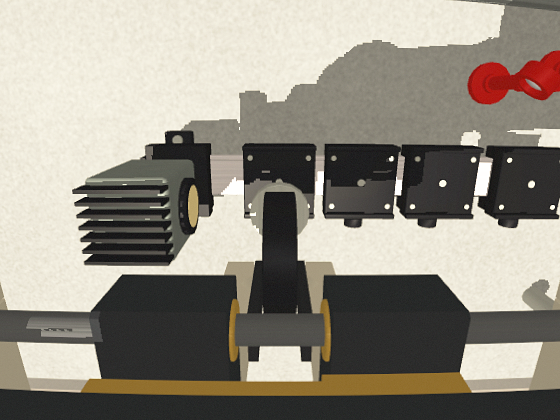

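```bash
python3 -m handwheel '[0,0,0,-0.003,-0.013,0,0,0,0,-0.003,-0.013,0,0,0,0,-0.003,-0.013,0]'
python3 - <<'E'
from h import *
c=cap('wrist','w6.png');s=sensors.get_state();print(s['tcp_pos'].round(4),s['eef_rot'].round(2))
g=c['img'].astype(int)
roi=g[140:225,235:560].min(axis=2)
m=(roi>140).astype('uint8')
n,l,st,ce=cv2.connectedComponentsWithStats(m)
for k in range(1,n):
    if 4<=st[k,4]<90 and st[k,2]<14: print((ce[k]+[235,140]).round(1),st[k,4],onz(c,*(ce[k]+[235,140]),.062).round(4))
i=cv2.imread('pics/w6.png');cv2.imwrite('pics/w6c.png',cv2.resize(i[130:290,220:380],None,fx=3.7,fy=3.7,interpolation=2))
E
```

```text
time_s: 6.9
tcp_pos: [0.654, -0.1366, 0.2369]
eef_rot: [180.0, 0.0, -179.8]
contact_force: [-0.5, 0.7, -1.8]
gripper_width: 0.0156
[ 0.6541 -0.1366  0.2367] [ 1.7998e+02  2.0000e-02 -1.7985e+02]
[391.5 155.7] 21 [ 0.6257 -0.0281  0.062 ]
[473.9 157.1] 22 [0.6261 0.054  0.062 ]
[510.  157.4] 21 [0.6259 0.0911 0.062 ]
[442.8 180.7] 40 [0.6501 0.0259 0.062 ]
[531.9 181.8] 38 [0.6503 0.1191 0.062 ]
[558.4 206.5] 26 [0.6763 0.1542 0.062 ]
[250.  202.5] 17 [ 0.6733 -0.1659  0.062 ]
[307.9 203.1] 14 [ 0.6738 -0.1079  0.062 ]
[331.5 203.5] 24 [ 0.6741 -0.0843  0.062 ]
[387. 204.] 21 [ 0.6744 -0.0282  0.062 ]
[412.2 204. ] 21 [ 0.6743 -0.0024  0.062 ]
[466.6 204.1] 18 [0.6742 0.054  0.062 ]
[501.3 204.3] 19 [0.6742 0.0909 0.062 ]
[552.9 204.7] 18 [0.6744 0.1475 0.062 ]
[253.7 210. ] 23 [ 0.6812 -0.1624  0.062 ]
```

View pics/w6c.png

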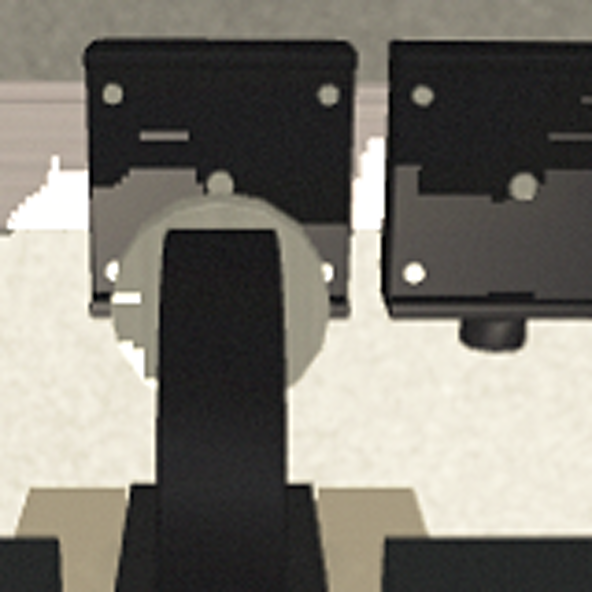

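Run:
```python
from h import *
c=cap('wrist');s=sensors.get_state();p=onz(c,279.5,211.9,.16);print(p.round(4),(p-s['tcp_pos']).round(4),onz(c,279.5,179.7,.062).round(4), s['tcp_pos'].round(4))
```

```text
[ 0.6518 -0.1366  0.16  ] [-0.0023  0.0001 -0.0766] [ 0.6499 -0.1365  0.062 ] [ 0.6541 -0.1367  0.2366]
```

```bash
python3 -m handwheel '[-0.1,0,-2,0,0,0,-0.1,0,-4,0,0,0,-0.1,0,-6,0,0,0,-0.1,0,-7.4,0,0,0,-0.1,0,-8.2,0,0,0,-0.1,0,-8.2,0,0,0,-0.1,0,-8.2,0,0,0]'
python3 - <<'E'
from h import *
s=sensors.get_state();print(s['tcp_pos'].round(4),s['eef_rot'].round(2),s['contact_force'].round(2))
cap('scene','s7.png')
i=cv2.imread('pics/s7.png');cv2.imwrite('pics/s7c.png',cv2.resize(i[180:340,40:260],None,fx=3.5,fy=3.5,interpolation=2))
E
```

```text
time_s: 7.7
tcp_pos: [0.6537, -0.1368, 0.1554]
eef_rot: [-180.0, 0.1, -179.8]
contact_force: [-0.3, 0.5, -1.9]
gripper_width: 0.0157
[ 0.6537 -0.1368  0.1554] [-1.8000e+02  6.0000e-02 -1.7984e+02] [-0.29  0.49 -1.87]
```

View pics/s7c.png

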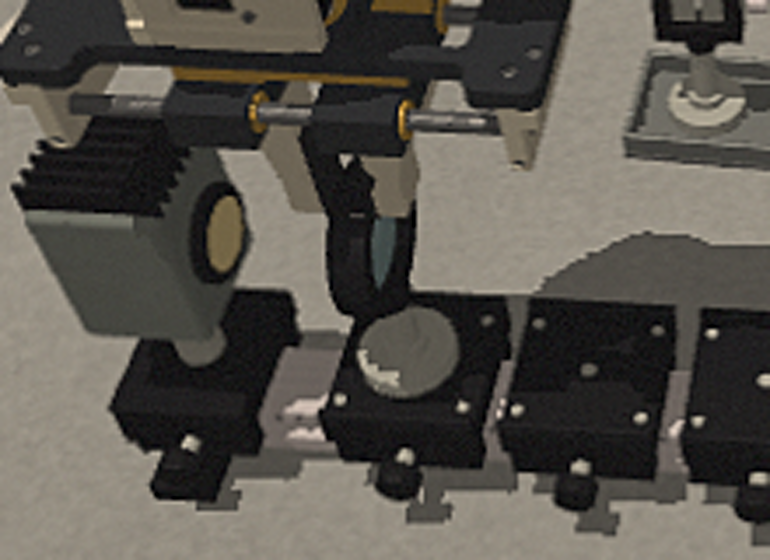

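Run:
```python
import cv2
i=cv2.imread('pics/s7.png');cv2.imwrite('pics/s7d.png',cv2.convertScaleAbs(cv2.resize(i[230:310,125:195],None,fx=7,fy=7,interpolation=2),alpha=1.8))
```

```text
(no output)
```

View pics/s7d.png

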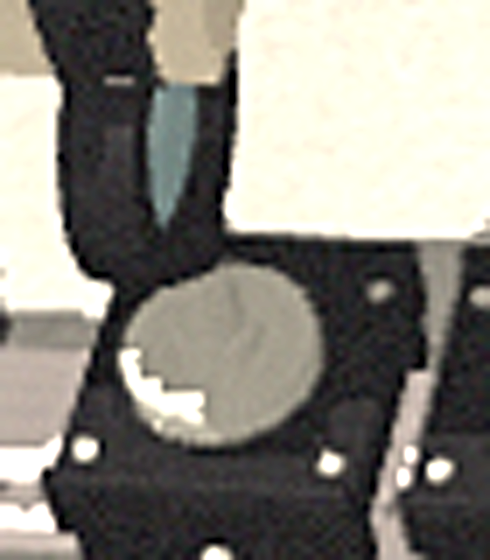

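```bash
python3 -m handwheel '[0,0,-0.15,0,0,0,0,0,-0.3,0,0,0,0,0,-0.4,0,0,0,0,0,-0.4,0,0,0]'; python3 -m handwheel '[0,0,-0.05,0,0,0,0,0,-0.1,0,0,0,0,0,-0.1,0,0,0]';python3 -m handwheel '[0,0,-0.05,0,0,0,0,0,-0.1,0,0,0,0,0,-0.1,0,0,0]'
```

```text
time_s: 8.15
tcp_pos: [0.6537, -0.1368, 0.1516]
eef_rot: [180.0, 0.1, -179.8]
contact_force: [-0.1, 0.1, -1.2]
gripper_width: 0.0156
time_s: 8.45
tcp_pos: [0.6537, -0.1368, 0.1505]
eef_rot: [180.0, 0.1, -179.8]
contact_force: [0.6, 0.8, -2.6]
gripper_width: 0.0161
time_s: 8.75
tcp_pos: [0.6539, -0.1368, 0.1497]
eef_rot: [-180.0, 0.1, -179.8]
contact_force: [-0.2, 0.4, 0.3]
gripper_width: 0.0153
```

```bash
python3 -m handwheel '[0,0,-0.05,0,0,0,0,0,-0.05,0,0,0]';python3 -m handwheel '[0,0,-0.05,0,0,0,0,0,-0.05,0,0,0]'
```

```text
time_s: 8.95
tcp_pos: [0.6542, -0.1369, 0.1496]
eef_rot: [-180.0, 0.1, -179.8]
contact_force: [0.3, 0.9, 1.2]
gripper_width: 0.0153
time_s: 9.15
tcp_pos: [0.6545, -0.1369, 0.1496]
eef_rot: [-180.0, 0.2, -179.8]
contact_force: [0.5, -0.0, 1.6]
gripper_width: 0.0156
```

```bash
python3 -m handwheel '[0,0,0,0,0,0,0,0,0,0,0,0,0,0,0,0,0,0,0,0,0,0,0,0]' 140; python3 -m handwheel '[0,0,1,0,0,0,0,0,3,0,0,0,0,0,6,0,0,0,0,0,9,0,0,0,0,0,12,0,0,0,-3,0,12,0,0,0,-6,0,12,0,0,0,-6,0,12,0,0,0]'
python3 - <<'E'
from h import *
s=sensors.get_state();print(s['tcp_pos'].round(4),s['eef_rot'].round(2),s['joints'].round(1))
cap('scene','s8.png');cap('top','t8.png')
i=cv2.imread('pics/s8.png');cv2.imwrite('pics/s8c.png',cv2.convertScaleAbs(cv2.resize(i[200:320,40:260],None,fx=3.6,fy=3.6,interpolation=2),alpha=1.5))
i=cv2.imread('pics/t8.png');cv2.imwrite('pics/t8c.png',cv2.convertScaleAbs(cv2.resize(i[90:280,170:460],None,fx=2.7,fy=2.7,interpolation=2),alpha=1.5))
E
```

```text
time_s: 9.55
tcp_pos: [0.6543, -0.1369, 0.1494]
eef_rot: [-180.0, 0.2, -179.8]
contact_force: [-0.0, 0.6, -0.1]
gripper_width: 0.038
time_s: 10.35
tcp_pos: [0.592, -0.137, 0.2716]
eef_rot: [180.0, 0.3, -179.8]
contact_force: [1.3, -0.4, 0.3]
gripper_width: 0.0393
[ 0.592  -0.137   0.2716] [ 180.      0.29 -179.84] [  5.4  12.   -2.3   0.  -75.4 -95.2]
```

View pics/s8c.png

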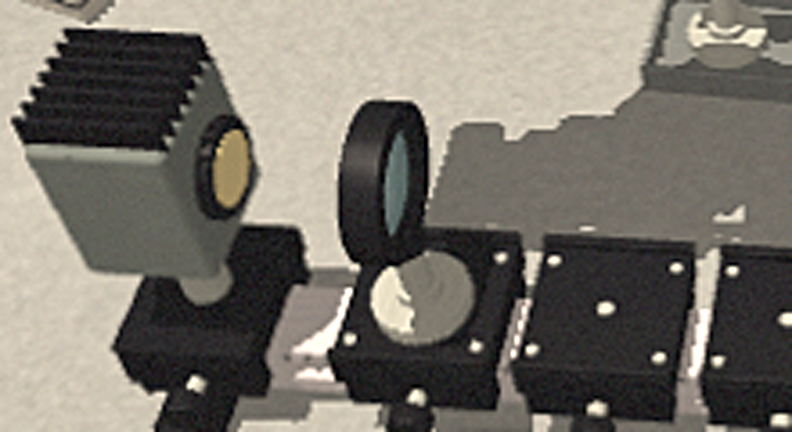

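View pics/t8c.png

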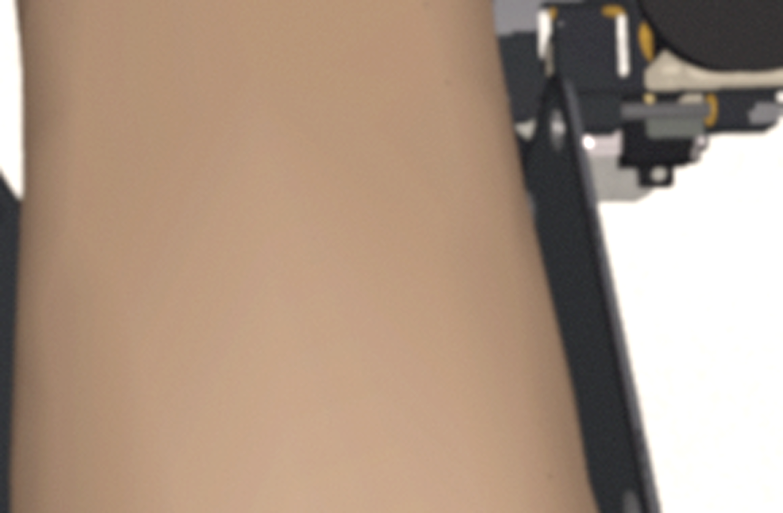

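```bash
python3 -m handwheel '[-1.4,3.6,0,0,0,0.145,-2.9,7.2,0,0,0,0.29,-4.4,10.8,0,0,0,0.435,-5.9,14.4,0,0,0,0.58,-7.3,18,0,0,0,0.725,-8.8,21.6,0,0,0,0.87,-10.3,25.3,0,0,0,1.015,-11.8,29,0,0,0,1.16]' 0; python3 -m handwheel '[-1.4,3.6,-2,0,0,0.145,-2.9,7.3,-6,0,0,0.285,-2.9,7.3,-9,0,0,0.285,-2.9,7.3,-9,0,0,0.285,-2.9,7.3,-9,0,0,0.285]' 0
python3 - <<'E'
from h import *
s=sensors.get_state();print(s['tcp_pos'].round(4),s['eef_rot'].round(2),s['joints'].round(1))
cap('wrist','w9.png')
E
```

```text
time_s: 11.25
tcp_pos: [0.4763, 0.1548, 0.2713]
eef_rot: [-180.0, 0.3, -113.0]
contact_force: [0.2, 0.9, -0.2]
gripper_width: 0.0872
time_s: 11.75
tcp_pos: [0.4479, 0.228, 0.1818]
eef_rot: [-180.0, 0.2, -96.7]
contact_force: [-0.2, 1.1, 0.8]
gripper_width: 0.0877
[0.4479 0.228  0.1818] [-179.96    0.21  -96.67] [ 49.3   5.  -22.6  -0.1 -62.2 -56. ]
```

View pics/w9.png

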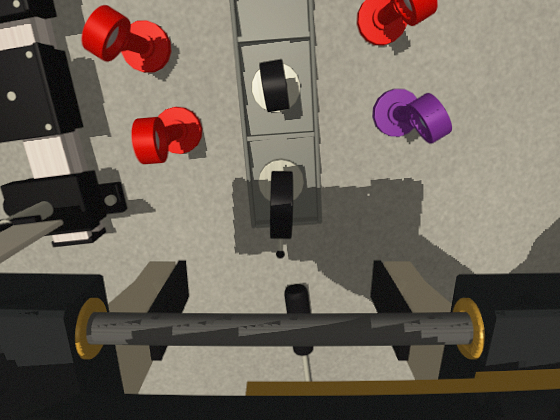

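```bash
python3 -m handwheel '[-0.15,-0.1,-2,0,0,-0.006,-0.25,-0.2,-4,0,0,-0.006,-0.25,-0.2,-6,0,0,-0.006,-0.25,-0.2,-8,0,0,-0.006,-0.25,-0.2,-9.6,0,0,-0.006,-0.25,-0.2,-9.6,0,0,-0.006,-0.25,-0.2,-9.6,0,0,-0.006]' 100 25; python3 -m handwheel '[0,0,0,0,0,0,0,0,0,0,0,0,0,0,0,0,0,0,0,0,0,0,0,0,0,0,0,0,0,0,0,0,0,0,0,0]' 255 25; python3 -m handwheel '[0,0,1,0,0,0,0,0,3,0,0,0,0,0,6,0,0,0,0,0,9,0,0,0,0,0,12,0,0,0,0,0,15,0,0,0,0,0,15,0,0,0,0,0,15,0,0,0]';python3 -m handwheel '[0,0,0,0,0,0]'
python3 - <<'E'
from h import *
s=sensors.get_state();print(s['tcp_pos'].round(4),s['eef_rot'].round(2),s['joints'].round(1))
cap('wrist','w10.png')
i=cv2.imread('pics/w10.png');cv2.imwrite('pics/w10c.png',cv2.resize(i[150:310,200:360],None,fx=3.7,fy=3.7,interpolation=2))
E
```

```text
time_s: 12.5
tcp_pos: [0.4475, 0.2265, 0.0885]
eef_rot: [-179.8, 0.4, -97.1]
contact_force: [-0.3, 1.0, 1.2]
gripper_width: 0.0532
time_s: 13.1
tcp_pos: [0.4474, 0.2265, 0.0886]
eef_rot: [-179.8, 0.4, -97.1]
contact_force: [-1.4, 0.4, 2.0]
gripper_width: 0.0153
time_s: 13.9
tcp_pos: [0.4471, 0.2265, 0.239]
eef_rot: [-179.8, 0.5, -97.1]
contact_force: [-0.2, -0.5, -3.2]
gripper_width: 0.0152
time_s: 14.0
tcp_pos: [0.4462, 0.226, 0.2377]
eef_rot: [-179.9, 0.4, -97.1]
contact_force: [-0.5, -0.4, -3.0]
gripper_width: 0.0148
[0.4462 0.226  0.2377] [-179.9     0.36  -97.12] [ 49.3   2.4 -17.9  -0.1 -69.3 -56.4]
```

View pics/w10c.png

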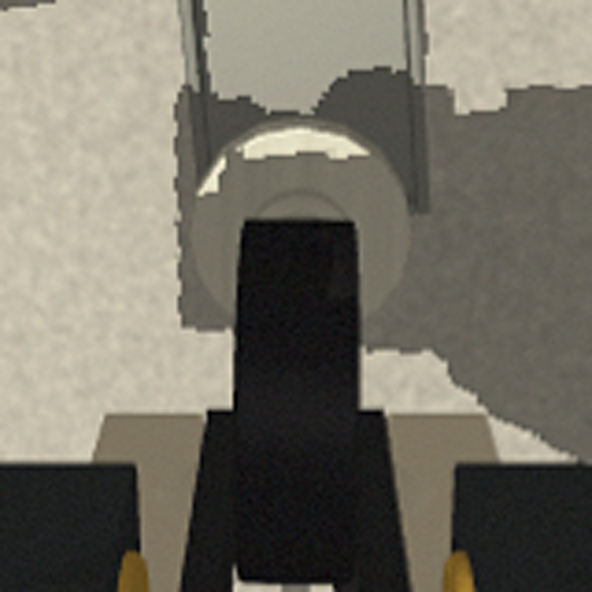

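```bash
python3 - <<'E'
from h import *
c=cap('wrist');s=sensors.get_state()
p=onz(c,281.4,213,s['tcp_pos'][2]-.0846+.01);print((R.from_euler('xyz',s['eef_rot'],degrees=True).inv().apply(p-s['tcp_pos'])).round(4))
E
python3 -m handwheel '[2,-2.8,0,0,0,-0.145,4,-5.6,0,0,0,-0.29,6,-8.4,0,0,0,-0.435,8,-11.2,0,0,0,-0.58,10.2,-14,0,0,0,-0.725,12.3,-16.8,0,0,0,-0.87,14.4,-19.7,0,0,0,-1.015,16.5,-22.6,0,0,0,-1.16]';  python3 -m handwheel '[0,0,0,0,0,0]'
python3 - <<'E'
from h import *
s=sensors.get_state();print(s['tcp_pos'].round(4),s['eef_rot'].round(2),s['joints'].round(1))
E
```

```text
[0.0014 0.0026 0.0746]
time_s: 14.9
tcp_pos: [0.6117, -0.0014, 0.2364]
eef_rot: [-179.9, 0.2, -163.9]
contact_force: [0.6, 0.6, -2.3]
gripper_width: 0.0151
time_s: 15.0
tcp_pos: [0.6131, -0.0046, 0.2345]
eef_rot: [-179.8, 0.1, -164.4]
contact_force: [-0.3, 0.9, -2.8]
gripper_width: 0.0148
[ 0.6131 -0.0046  0.2345] [-1.7983e+02  8.0000e-02 -1.6436e+02] [ 17.9  13.7  -5.    0.2 -71.3 -92.3]
```

```bash
python3 -m handwheel '[2,-2.6,0,0,0,-0.14,3.9,-5.2,0,0.003,0,-0.273,3.9,-5.2,0,0.003,0,-0.273,3.9,-5.2,0,0.003,0,-0.273,3.9,-5.2,0,0.003,0,-0.273,3.9,-5.2,0,0.003,0,-0.273]'
python3 - <<'E'
from h import *
s=sensors.get_state();print(s['tcp_pos'].round(4),s['eef_rot'].round(2))
c=cap('wrist','w11.png')
i=cv2.imread('pics/w11.png');cv2.imwrite('pics/w11c.png',cv2.resize(i[130:290,200:360],None,fx=3.7,fy=3.7,interpolation=2))
cap('scene','s11.png')
i=cv2.imread('pics/s11.png');cv2.imwrite('pics/s11c.png',cv2.convertScaleAbs(cv2.resize(i[170:340,120:270],None,fx=4.5,fy=4.5,interpolation=2)[:600],alpha=1.5))
E
```

```text
time_s: 15.6
tcp_pos: [0.6516, -0.0558, 0.2344]
eef_rot: [180.0, 0.1, -179.9]
contact_force: [1.1, 0.6, -2.6]
gripper_width: 0.0151
[ 0.6516 -0.0558  0.2344] [ 1.7999e+02  8.0000e-02 -1.7992e+02]
```

View pics/w11c.png

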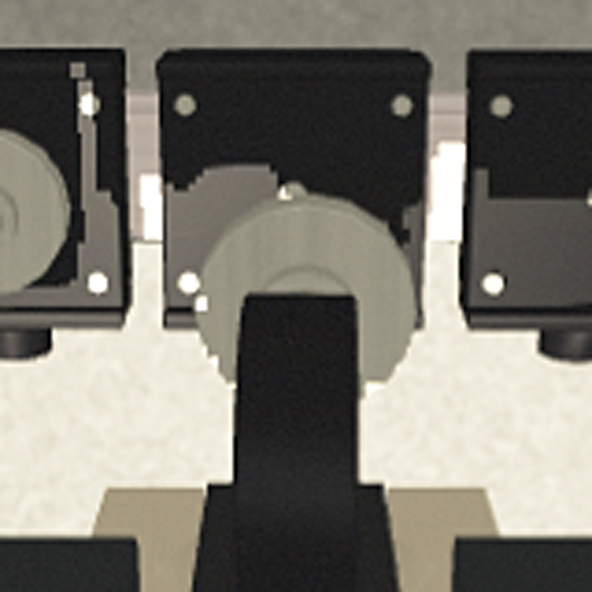

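View pics/s11c.png

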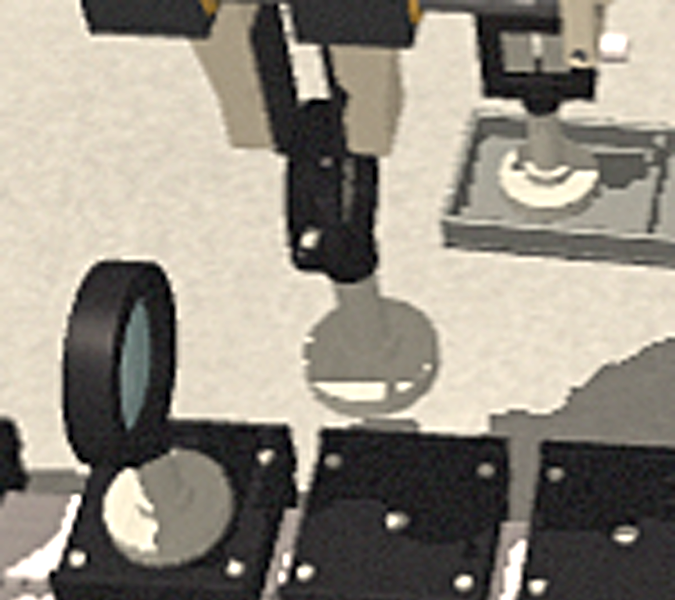

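```bash
python3 -m handwheel '[0,-0.03,-2,-0.025,0,0,0,-0.03,-4,-0.025,0,0,0,-0.03,-5,-0.025,0,0,0,-0.03,-5,-0.025,0,0,0,-0.03,-5,-0.025,0,0]'
python3 - <<'E'
from h import *
s=sensors.get_state();print(s['tcp_pos'].round(4),s['eef_rot'].round(2))
c=cap('wrist','w12.png')
i=cv2.imread('pics/w12.png');cv2.imwrite('pics/w12c.png',cv2.resize(i[130:290,200:360],None,fx=3.7,fy=3.7,interpolation=2))
cap('scene','s12.png')
i=cv2.imread('pics/s12.png');cv2.imwrite('pics/s12c.png',cv2.convertScaleAbs(cv2.resize(i[190:320,120:270],None,fx=4.5,fy=4.5,interpolation=2)[:600],alpha=1.5))
E
```

```text
time_s: 16.2
tcp_pos: [0.6523, -0.0561, 0.1856]
eef_rot: [-178.6, 0.2, -179.9]
contact_force: [0.1, 0.3, -3.3]
gripper_width: 0.0151
[ 0.6523 -0.0561  0.1856] [-1.7856e+02  1.6000e-01 -1.7989e+02]
```

View pics/w12c.png

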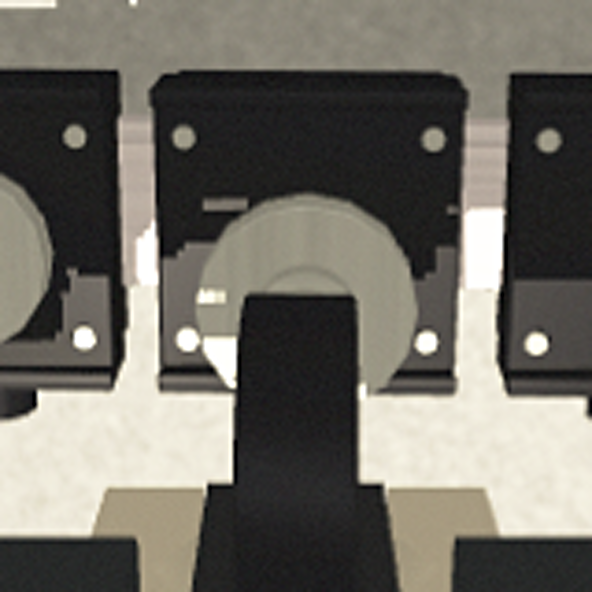

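View pics/s12c.png

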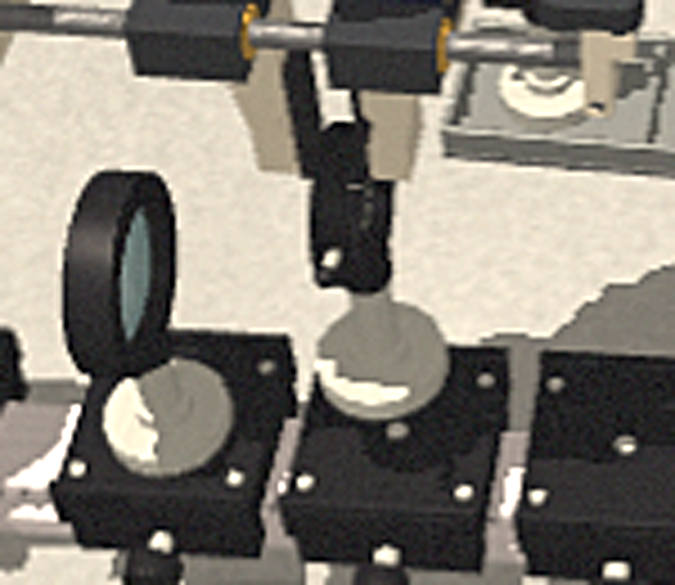

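Run:
```python
from h import *
c=cap('wrist');s=sensors.get_state();f=lambda u,v:(200+(u+.5)/3.7-.5,130+(v+.5)/3.7-.5)
p=onz(c,*f(305.5,303.5),.111)
q=[onz(c,*f(*a),.062) for a in[(184,137),(434,139),(187,339),(427,343)]]
print(p.round(4),np.mean(q,0).round(4),np.round(q,4).tolist(),s['tcp_pos'].round(4),s['eef_rot'].round(2))
# mount mid at two places: ring bottom in view v=300 (near foot side, far), v=460
```

```text
[ 0.6499 -0.0561  0.111 ] [ 0.6508 -0.0564  0.062 ] [[0.6265, -0.0844, 0.062], [0.6266, -0.0281, 0.062], [0.6748, -0.0848, 0.062], [0.6752, -0.0282, 0.062]] [ 0.6525 -0.0562  0.186 ] [-178.59    0.22 -179.92]
```

```bash
python3 -m handwheel '[0.1,0,-1.5,0,0,0,0.1,0,-2.5,0,0,0,0.1,0,-3.2,0,0,0,0.1,0,-3.5,0,0,0,0.1,0,-3.5,0,0,0]'; python3 -m handwheel '[0,0,-0.05,0,0,0,0,0,-0.1,0,0,0,0,0,-0.1,0,0,0]';python3 -m handwheel '[0,0,-0.05,0,0,0,0,0,-0.1,0,0,0,0,0,-0.1,0,0,0]';python3 -m handwheel '[0,0,-0.05,0,0,0,0,0,-0.1,0,0,0,0,0,-0.1,0,0,0]'
```

```text
time_s: 16.85
tcp_pos: [0.6531, -0.0562, 0.1501]
eef_rot: [-178.6, 0.1, -179.9]
contact_force: [-0.3, 0.7, -2.6]
gripper_width: 0.0151
time_s: 17.15
tcp_pos: [0.6533, -0.0562, 0.1494]
eef_rot: [-178.6, 0.2, -179.9]
contact_force: [1.3, -0.6, -3.2]
gripper_width: 0.015
time_s: 17.45
tcp_pos: [0.6533, -0.0562, 0.1484]
eef_rot: [-178.6, 0.2, -179.9]
contact_force: [-0.0, -0.7, -3.1]
gripper_width: 0.0151
time_s: 17.75
tcp_pos: [0.6532, -0.0562, 0.1473]
eef_rot: [-178.6, 0.2, -179.9]
contact_force: [-0.1, 0.0, -2.7]
gripper_width: 0.0151
```

```bash
python3 -m handwheel '[0,0,-0.05,0,0,0,0,0,-0.05,0,0,0]';python3 -m handwheel '[0,0,-0.05,0,0,0,0,0,-0.05,0,0,0]';python3 -m handwheel '[0,0,-0.05,0,0,0,0,0,-0.05,0,0,0]'
```

```text
time_s: 17.95
tcp_pos: [0.6534, -0.0563, 0.147]
eef_rot: [-178.6, 0.2, -179.9]
contact_force: [-0.6, -0.5, -1.6]
gripper_width: 0.0151
time_s: 18.15
tcp_pos: [0.6536, -0.0564, 0.1469]
eef_rot: [-178.6, 0.2, -179.9]
contact_force: [-0.4, 0.3, 0.6]
gripper_width: 0.0154
time_s: 18.35
tcp_pos: [0.6539, -0.0564, 0.1469]
eef_rot: [-178.6, 0.3, -179.9]
contact_force: [0.3, -0.6, 2.3]
gripper_width: 0.0152
```

```bash
python3 -m handwheel '[0,0,0,0,0,0,0,0,0,0,0,0,0,0,0,0,0,0,0,0,0,0,0,0]' 140; python3 -m handwheel '[0,0,1,0,0,0,0,0,3,0,0,0,0,0,6,0,0,0,0,0,9,0,0,0,0,0,12,0.025,0,0,-3,0,12,0.025,0,0,-6,0,12,0.025,0,0,-6,0,12,0.025,0,0]'
python3 - <<'E'
from h import *
s=sensors.get_state();print(s['tcp_pos'].round(4),s['eef_rot'].round(2),s['joints'].round(1))
cap('scene','s13.png');cap('wrist','w13.png')
i=cv2.imread('pics/s13.png');cv2.imwrite('pics/s13c.png',cv2.convertScaleAbs(cv2.resize(i[200:320,40:260],None,fx=3.6,fy=3.6,interpolation=2),alpha=1.5))
E
```

```text
time_s: 18.75
tcp_pos: [0.6538, -0.0564, 0.1468]
eef_rot: [-178.6, 0.3, -179.9]
contact_force: [0.4, -0.4, -0.7]
gripper_width: 0.0383
time_s: 19.55
tcp_pos: [0.5914, -0.0566, 0.269]
eef_rot: [180.0, 0.4, -179.9]
contact_force: [0.0, 0.2, -0.2]
gripper_width: 0.0396
[ 0.5914 -0.0566  0.269 ] [ 179.96    0.37 -179.91] [ 1.340e+01  1.070e+01 -4.300e+00  1.000e-01 -7.460e+01 -1.033e+02]
```

View pics/s13c.png

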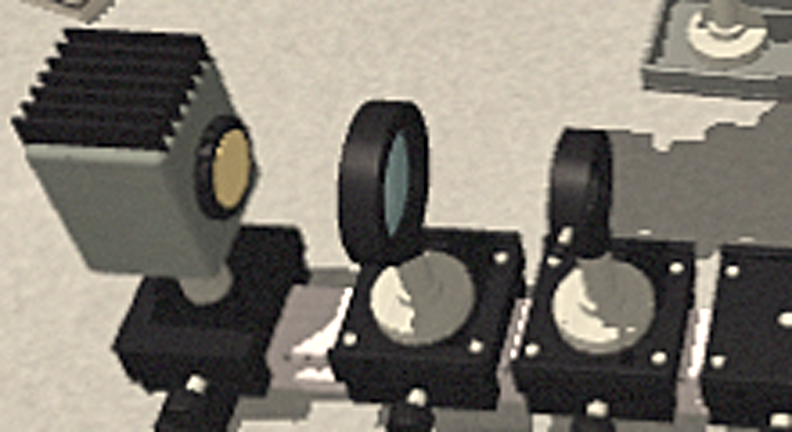

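View pics/w13.png

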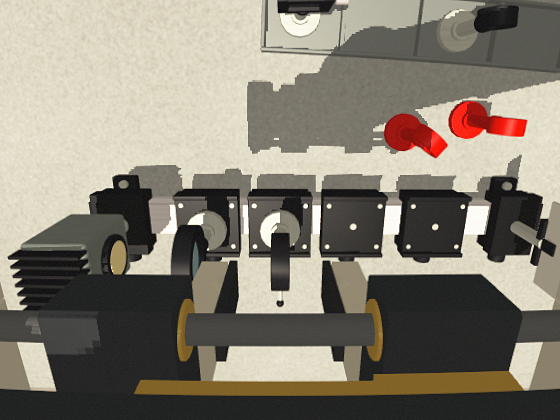

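```bash
python3 -m handwheel '[-1,0.2,0,0,0,0.145,-2.5,0.4,0,0,0,0.29,-4.5,0.6,0,0,0,0.435,-6.5,0.8,0,0,0,0.58,-8.5,1,0,0,0,0.725,-10.5,1.3,0,0,0,0.87,-12,1.5,0,0,0,1.015,-14,1.7,0,0,0,1.16]' 0; python3 -m handwheel '[-1,0.1,-1,0,0,0.145,-2,0.2,-3,0,0,0.29,-3.1,0.3,-6,0,0,0.435,-3.1,0.3,-7.5,0,0,0.52,-3.1,0.3,-7.5,0,0,0.54,-3.1,0.3,-7.5,0,0,0.54,-3.1,0.3,-7.5,0,0,0.54]' 0
python3 - <<'E'
from strip import *
s=sensors.get_state();print(s['tcp_pos'].round(4),s['eef_rot'].round(2),s['joints'].round(1))
c=cap('wrist','w14.png')
E
```

```text
time_s: 20.45
tcp_pos: [0.4541, -0.0392, 0.2685]
eef_rot: [-180.0, 0.4, -113.1]
contact_force: [0.3, -0.1, -0.2]
gripper_width: 0.0874
time_s: 21.15
tcp_pos: [0.4243, -0.036, 0.1946]
eef_rot: [-179.9, 0.4, -82.2]
contact_force: [-0.4, 0.3, 0.1]
gripper_width: 0.0875
[ 0.4243 -0.036   0.1946] [-179.92    0.35  -82.25] [ 21.6  -3.5 -29.4  -0.4 -63.9 -13.7]
```

View pics/w14.png

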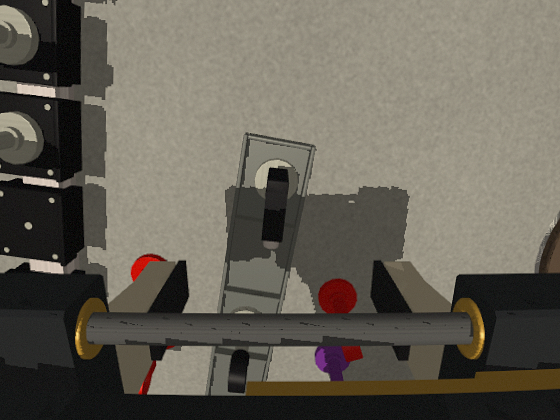

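Run:
```python
from strip import *
s=sensors.get_state();c=cap('wrist')
for th in(40,50):
  q=strip(c,c['img'],(255,300,155,243),.112,th);print({a:v for a,v in q.items() if a not in'kb'},'x',round(q['k']*-.0355+q['b'],4))
f=onz(c,276.5,180,.014);print(f, s['tcp_pos'])
i=cv2.imread('pics/w14.png');cv2.imwrite('pics/w14c.png',cv2.convertScaleAbs(cv2.resize(i[140:270,210:340],None,fx=4.5,fy=4.5,interpolation=2),alpha=1.6))
```

```text
{'slope_deg': -2.2, 'ymin': np.float64(-0.0664), 'ymax': np.float64(-0.0117), 'w': np.float64(0.0158), 'px': [6, 13, 28, 75, 1358], 'rms': np.float64(0.00018)} x 0.427
{'slope_deg': -2.01, 'ymin': np.float64(-0.0648), 'ymax': np.float64(-0.0117), 'w': np.float64(0.0162), 'px': [6, 13, 28, 75, 1577], 'rms': np.float64(0.00021)} x 0.427
[ 0.42626461 -0.0360597   0.014     ] [ 0.42416578 -0.03600748  0.19449927]
```

View pics/w14c.png

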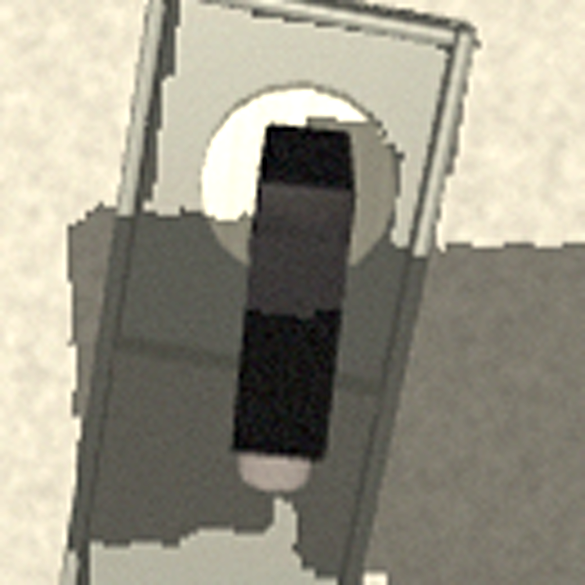

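```bash
python3 -m handwheel '[0.15,0,-2,0,0,-0.05,0.28,0,-4,-0.006,0,-0.094,0.28,0,-4,-0.006,0,-0.094,0.28,0,-4,-0.006,0,-0.094]' 60
python3 - <<'E'
from strip import *
s=sensors.get_state();c=cap('wrist','w15.png');print(s['tcp_pos'].round(4),s['eef_rot'].round(2))
i=cv2.imread('pics/w15.png');cv2.imwrite('pics/w15c.png',cv2.convertScaleAbs(cv2.resize(i[140:340,180:380],None,fx=3,fy=3,interpolation=2),alpha=1.6))
E
```

```text
time_s: 21.65
tcp_pos: [0.4271, -0.0361, 0.155]
eef_rot: [-179.9, 0.0, -87.5]
contact_force: [0.5, 0.0, -0.2]
gripper_width: 0.0677
[ 0.4271 -0.0361  0.155 ] [-1.7994e+02  1.0000e-02 -8.7540e+01]
```

View pics/w15c.png

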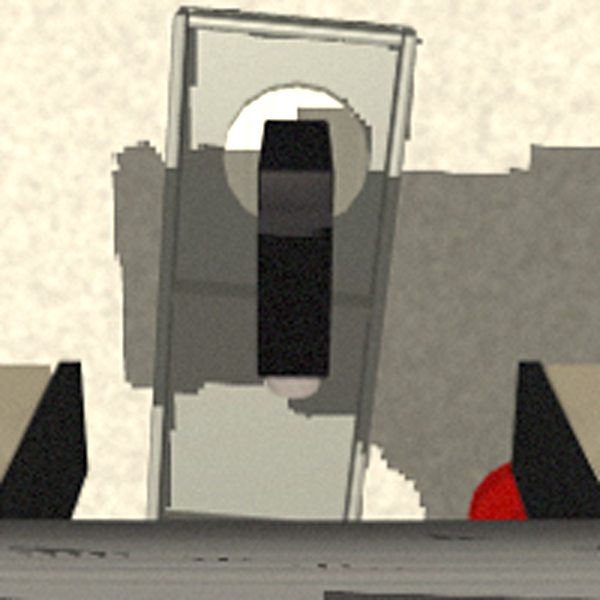

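```bash
python3 -m handwheel '[0.05,0,-2,0,0,0,0.05,0,-4,0,0,0,0.05,0,-6,0,0,0,0.05,0,-7,0,0,0,0.05,0,-7,0,0,0,0.05,0,-7,0,0,0]' 120 25; python3 -m handwheel '[0,0,0,0,0,0,0,0,0,0,0,0,0,0,0,0,0,0,0,0,0,0,0,0,0,0,0,0,0,0]' 255 25; python3 -m handwheel '[0,0,1,0,0,0,0,0,3,0,0,0,0,0,6,0,0,0,0,0,9,0,0,0,0,0,12,0,0,0,0,0,15,0,0,0,0,0,15,0,0,0,0,0,15,0,0,0]';python3 -m handwheel '[0,0,0,0,0,0]'
python3 - <<'E'
from h import *
s=sensors.get_state();print(s['tcp_pos'].round(4),s['eef_rot'].round(2),s['joints'].round(1))
cap('wrist','w16.png')
i=cv2.imread('pics/w16.png');cv2.imwrite('pics/w16c.png',cv2.resize(i[150:310,200:360],None,fx=3.7,fy=3.7,interpolation=2))
E
```

```text
time_s: 22.3
tcp_pos: [0.4287, -0.0358, 0.0864]
eef_rot: [-179.8, 0.0, -87.5]
contact_force: [-0.3, -0.2, 0.5]
gripper_width: 0.0467
time_s: 22.8
tcp_pos: [0.4287, -0.0358, 0.0866]
eef_rot: [-179.8, 0.0, -87.5]
contact_force: [0.0, -0.4, 1.9]
gripper_width: 0.0154
time_s: 23.6
tcp_pos: [0.4284, -0.0357, 0.2369]
eef_rot: [-179.8, 0.1, -87.5]
contact_force: [-0.6, 0.9, -2.9]
gripper_width: 0.0153
time_s: 23.7
tcp_pos: [0.4274, -0.0358, 0.2358]
eef_rot: [-179.9, 0.1, -87.5]
contact_force: [-0.6, 0.5, -3.6]
gripper_width: 0.0155
[ 0.4274 -0.0358  0.2358] [-1.799e+02  7.000e-02 -8.753e+01] [ 21.7  -4.9 -25.3  -0.  -69.5 -19.3]
```

View pics/w16c.png

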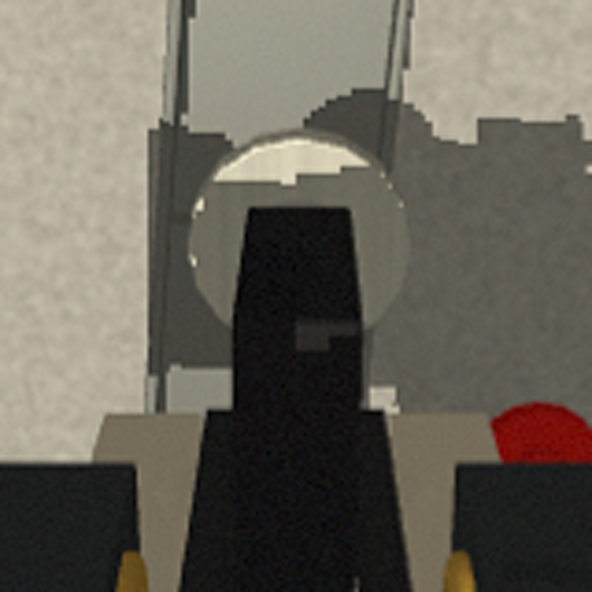

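```bash
python3 -m handwheel '[1,1.5,0,0,0,-0.145,3,3,0,0,0,-0.29,5,4.5,0,0,0,-0.435,7,6,0,0,0,-0.58,9,6.2,0,0,0,-0.725,11,6.2,0,0,0,-0.87,13,6.2,0,0,0,-1.015,15,6.2,0,0,0,-1.16]';  python3 -m handwheel '[1.5,0,0,0,0,-0.14,3,0,0,0,0,-0.28,4.5,0,0,0,0,-0.4,4.5,0,0,0,0,-0.4,4.5,0,0,0,0,-0.4]'
python3 - <<'E'
from h import *
s=sensors.get_state();print(s['tcp_pos'].round(4),s['eef_rot'].round(2),s['joints'].round(1))
E
```

```text
time_s: 24.55
tcp_pos: [0.5775, 0.0261, 0.234]
eef_rot: [-179.9, -0.1, -154.3]
contact_force: [-0.1, -0.2, -3.4]
gripper_width: 0.0155
time_s: 25.05
tcp_pos: [0.6219, 0.0259, 0.2322]
eef_rot: [-179.9, -0.3, -177.2]
contact_force: [-0.5, 0.0, -3.6]
gripper_width: 0.0153
[0.6219 0.0259 0.2322] [-179.9    -0.29 -177.18] [  20.3   14.9   -3.6    0.   -71.8 -107.5]
```

```bash
python3 -m handwheel '[1.5,0,0,0,0,-0.03,2.9,0,0,-0.008,-0.005,-0.049,2.9,0,-2,-0.008,-0.005,-0.049,2.9,0,-4,-0.008,-0.005,-0.049,2.9,0,-4.6,-0.008,-0.005,-0.049,2.9,0,-4.6,-0.008,-0.005,-0.049,2.9,0,-4.6,-0.008,-0.005,-0.049]'
python3 - <<'E'
from h import *
c=cap('wrist','w17.png');s=sensors.get_state();print(s['tcp_pos'].round(4),s['eef_rot'].round(2))
i=cv2.imread('pics/w17.png');cv2.imwrite('pics/w17c.png',cv2.resize(i[130:290,200:360],None,fx=3.7,fy=3.7,interpolation=2))
E
```

```text
time_s: 25.75
tcp_pos: [0.6515, 0.026, 0.1872]
eef_rot: [-179.4, 0.1, -179.9]
contact_force: [1.0, 0.0, -2.2]
gripper_width: 0.0157
[0.6516 0.026  0.1875] [-1.7943e+02  1.0000e-01 -1.7996e+02]
```

View pics/w17c.png

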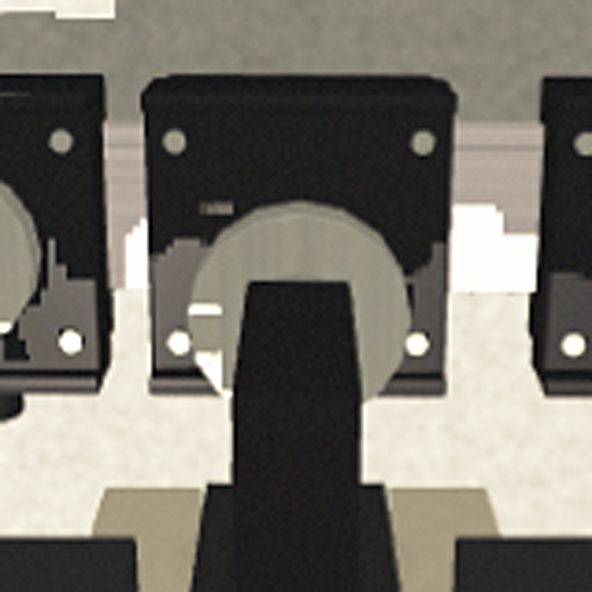

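Run:
```python
from h import *
c=cap('wrist');s=sensors.get_state();f=lambda u,v:(200+(u+.5)/3.7-.5,130+(v+.5)/3.7-.5)
p=onz(c,*f(301,312.5),s['tcp_pos'][2]-.0826+.01)
q=[onz(c,*f(*a),.062) for a in[(174,142),(423,143),(179,343),(417,345)]]
print(p.round(4),np.mean(q,0).round(4),s['tcp_pos'].round(4),'foot bottom',s['tcp_pos'][2]-.0826)
```

```text
[0.6498 0.0264 0.115 ] [0.6508 0.0254 0.062 ] [0.6516 0.026  0.1876] foot bottom 0.10497979313424227
```

Off by 1 mm, so I shift x +0.1 and y −0.1, then descend.

```bash
python3 -m handwheel '[0.1,-0.1,-1.5,0,0,0,0.1,-0.1,-2.8,0,0,0,0.1,-0.1,-3.6,0,0,0,0.1,-0.1,-3.9,0,0,0,0.1,-0.1,-3.9,0,0,0]'; python3 -m handwheel '[0,0,-0.05,0,0,0,0,0,-0.1,0,0,0,0,0,-0.1,0,0,0]';python3 -m handwheel '[0,0,-0.05,0,0,0,0,0,-0.1,0,0,0,0,0,-0.1,0,0,0]';python3 -m handwheel '[0,0,-0.05,0,0,0,0,0,-0.1,0,0,0,0,0,-0.1,0,0,0]'
```

```text
time_s: 26.35
tcp_pos: [0.6522, 0.0249, 0.1476]
eef_rot: [-179.4, 0.0, -180.0]
contact_force: [0.4, 0.4, -2.1]
gripper_width: 0.0153
time_s: 26.65
tcp_pos: [0.6524, 0.0249, 0.1469]
eef_rot: [-179.4, 0.0, -180.0]
contact_force: [-0.6, -0.6, -2.7]
gripper_width: 0.0154
time_s: 26.95
tcp_pos: [0.6524, 0.0249, 0.146]
eef_rot: [-179.4, 0.1, -180.0]
contact_force: [-0.7, -0.6, -3.4]
gripper_width: 0.0154
time_s: 27.25
tcp_pos: [0.6523, 0.0249, 0.1448]
eef_rot: [-179.4, 0.0, -180.0]
contact_force: [-0.2, -0.0, -3.3]
gripper_width: 0.0156
```

```bash
python3 -m handwheel '[0,0,-0.05,0,0,0,0,0,-0.05,0,0,0]';python3 -m handwheel '[0,0,-0.05,0,0,0,0,0,-0.05,0,0,0]';python3 -m handwheel '[0,0,-0.05,0,0,0,0,0,-0.05,0,0,0]'
```

```text
time_s: 27.45
tcp_pos: [0.6525, 0.0249, 0.1447]
eef_rot: [-179.4, 0.1, -180.0]
contact_force: [-0.7, -0.3, -0.6]
gripper_width: 0.0155
time_s: 27.65
tcp_pos: [0.6528, 0.0248, 0.1446]
eef_rot: [-179.4, 0.1, -179.9]
contact_force: [-1.1, 0.4, 1.7]
gripper_width: 0.015
time_s: 27.85
tcp_pos: [0.653, 0.0248, 0.1447]
eef_rot: [-179.4, 0.2, -179.9]
contact_force: [-0.8, -0.6, 3.6]
gripper_width: 0.0152
```

```bash
python3 -m handwheel '[0,0,0,0,0,0,0,0,0,0,0,0,0,0,0,0,0,0,0,0,0,0,0,0]' 140; python3 -m handwheel '[0,0,1,0,0,0,0,0,3,0,0,0,0,0,6,0,0,0,0,0,9,0,0,0,0,0,12,0.008,0,0,-3,0,12,0.008,0,0,-6,0,12,0.008,0,0,-6,0,12,0.008,0,0]'
python3 - <<'E'
from h import *
s=sensors.get_state();print(s['tcp_pos'].round(4),s['eef_rot'].round(2),s['joints'].round(1))
cap('scene','s18.png')
i=cv2.imread('pics/s18.png');cv2.imwrite('pics/s18c.png',cv2.convertScaleAbs(cv2.resize(i[200:320,100:320],None,fx=3.6,fy=3.6,interpolation=2),alpha=1.5))
E
```

```text
time_s: 28.25
tcp_pos: [0.653, 0.0248, 0.1445]
eef_rot: [-179.4, 0.1, -179.9]
contact_force: [-0.4, -0.2, 0.0]
gripper_width: 0.0381
time_s: 29.05
tcp_pos: [0.5906, 0.0247, 0.2666]
eef_rot: [-179.9, 0.2, -179.9]
contact_force: [0.6, -0.2, 0.6]
gripper_width: 0.0397
[0.5906 0.0247 0.2666] [-179.94    0.25 -179.93] [  21.4   10.6   -4.8    0.2  -74.4 -111.4]
```

View pics/s18c.png

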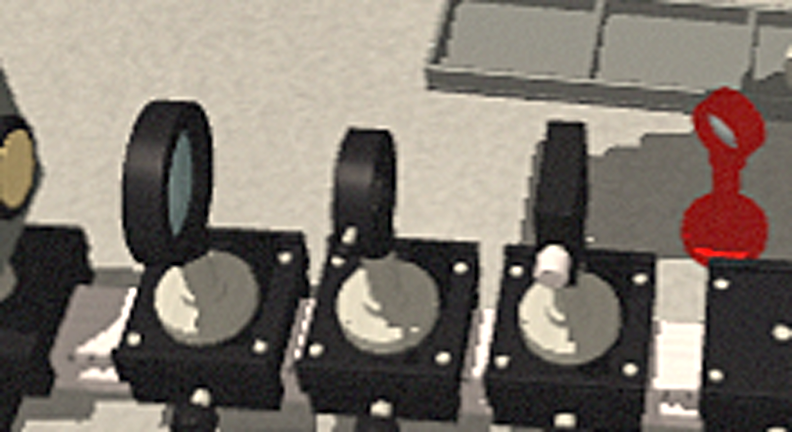

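```bash
python3 -m handwheel '[-1,1,0,0,0,0.145,-2.5,2,0,0,0,0.29,-4,3.2,0,0,0,0.435,-6,4.5,0,0,0,0.58,-8,6,0,0,0,0.725,-10,7.2,0,0,0,0.87,-12,8.5,0,0,0,1.015,-13.5,10,0,0,0,1.16]' 0; python3 -m handwheel '[-0.5,0.5,-1,0,0,0.145,-1,1,-4,0,0,0.29,-1.3,1.4,-7,0,0,0.435,-1.3,1.4,-9,0,0,0.445,-1.3,1.4,-9,0,0,0.445,-1.3,1.4,-9,0,0,0.445,-1.3,1.4,-9,0,0,0.445]' 0
python3 - <<'E'
from strip import *
c=cap('wrist','w19.png');s=sensors.get_state();print(s['tcp_pos'].round(4),s['eef_rot'].round(2),s['joints'].round(1))
E
```

```text
time_s: 29.9
tcp_pos: [0.4567, 0.1253, 0.267]
eef_rot: [-179.9, 0.3, -113.1]
contact_force: [0.2, 0.5, 0.1]
gripper_width: 0.0873
time_s: 30.6
tcp_pos: [0.4448, 0.1398, 0.1785]
eef_rot: [-179.8, 0.4, -87.6]
contact_force: [0.6, 1.4, -0.3]
gripper_width: 0.088
[0.4447 0.1398 0.1784] [-179.79    0.36  -87.64] [ 41.6   1.4 -27.   -0.2 -61.2 -39.2]
```

View pics/w19.png

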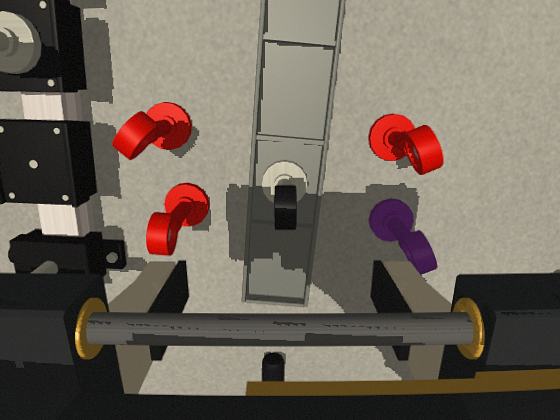

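Run:
```python
from strip import *
s=sensors.get_state();c=cap('wrist')
for th in(45,60):
  q=strip(c,c['img'],(262,310,178,240),.105,th);print({a:v for a,v in q.items() if a not in'kb'},'x',round(q['k']*.1385+q['b'],4))
print(onz(c,285,183,.014).round(4))
i=cv2.imread('pics/w19.png');cv2.imwrite('pics/w19c.png',cv2.convertScaleAbs(cv2.resize(i[145:245,235:335],None,fx=6,fy=6,interpolation=2),alpha=1.6))
```

```text
{'slope_deg': -2.5, 'ymin': np.float64(0.1185), 'ymax': np.float64(0.1508), 'w': np.float64(0.016), 'px': [12, 7, 23, 45, 889], 'rms': np.float64(0.00017)} x 0.44
{'slope_deg': -2.71, 'ymin': np.float64(0.1185), 'ymax': np.float64(0.1516), 'w': np.float64(0.0165), 'px': [0, 7, 48, 46, 1063], 'rms': np.float64(0.00016)} x 0.44
[0.4389 0.1383 0.014 ]
```

View pics/w19c.png

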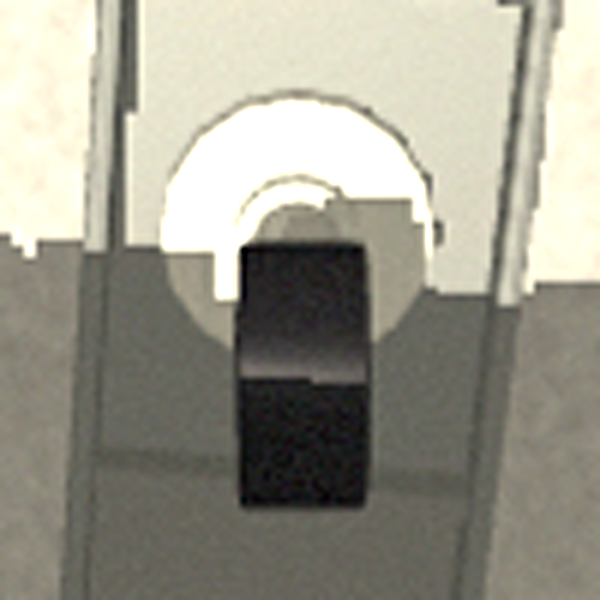

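```bash
python3 -m handwheel '[-0.3,-0.1,-2,0,0,0,-0.5,-0.13,-4,-0.006,0.004,0.004,-0.5,-0.13,-4,-0.006,0.004,0.004,-0.5,-0.13,-4,-0.006,0.004,0.004]' 60
python3 - <<'E'
from strip import *
s=sensors.get_state();c=cap('wrist','w20.png');print(s['tcp_pos'].round(4),s['eef_rot'].round(2))
i=cv2.imread('pics/w20.png');cv2.imwrite('pics/w20c.png',cv2.convertScaleAbs(cv2.resize(i[140:340,180:380],None,fx=3,fy=3,interpolation=2),alpha=1.6))
E
```

```text
time_s: 31.1
tcp_pos: [0.44, 0.1386, 0.1391]
eef_rot: [180.0, 0.0, -87.4]
contact_force: [-0.2, 0.6, 1.1]
gripper_width: 0.0676
[0.44   0.1386 0.1391] [ 1.800e+02  3.000e-02 -8.741e+01]
```

View pics/w20c.png

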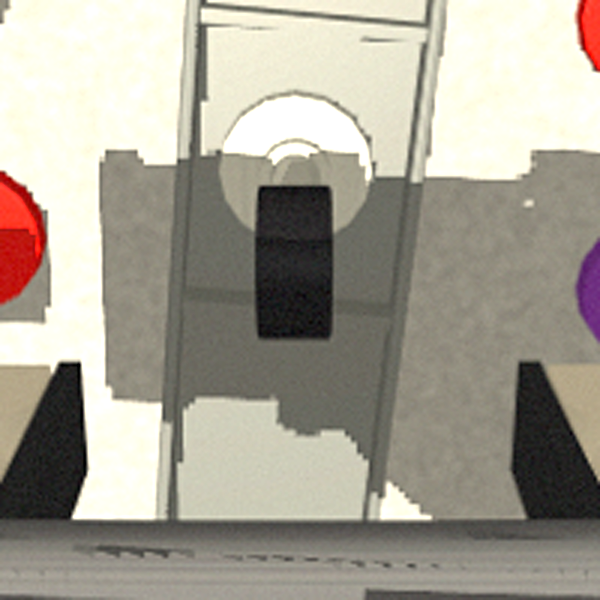

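```bash
python3 -m handwheel '[0,0,-2,0,0,0,0,0,-4,0,0,0,0,0,-5.4,0,0,0,0,0,-5.5,0,0,0,0,0,-5.5,0,0,0]' 120 25; python3 -m handwheel '[0,0,0,0,0,0,0,0,0,0,0,0,0,0,0,0,0,0,0,0,0,0,0,0,0,0,0,0,0,0]' 255 25; python3 -m handwheel '[0,0,1,0,0,0,0,0,3,0,0,0,0,0,6,0,0,0,0,0,9,0,0,0,0,0,12,0,0,0,0,0,15,0,0,0,0,0,15,0,0,0,0,0,15,0,0,0]';python3 -m handwheel '[0,0,0,0,0,0]'
python3 - <<'E'
from h import *
s=sensors.get_state();print(s['tcp_pos'].round(4),s['eef_rot'].round(2),s['joints'].round(1))
cap('wrist','w21.png')
i=cv2.imread('pics/w21.png');cv2.imwrite('pics/w21c.png',cv2.resize(i[150:310,200:360],None,fx=3.7,fy=3.7,interpolation=2))
E
```

```text
time_s: 31.65
tcp_pos: [0.441, 0.1392, 0.0854]
eef_rot: [-179.9, 0.1, -87.4]
contact_force: [0.4, 0.6, 0.5]
gripper_width: 0.0464
time_s: 32.15
tcp_pos: [0.441, 0.1392, 0.0856]
eef_rot: [-179.9, 0.1, -87.4]
contact_force: [-0.2, 0.1, 0.3]
gripper_width: 0.0122
time_s: 32.95
tcp_pos: [0.4412, 0.1394, 0.2367]
eef_rot: [-179.8, 0.2, -87.4]
contact_force: [-0.2, -0.4, -0.9]
gripper_width: 0.0005
time_s: 33.05
tcp_pos: [0.4406, 0.1391, 0.2361]
eef_rot: [-179.9, 0.2, -87.4]
contact_force: [-0.8, -0.8, -1.0]
gripper_width: 0.0006
[0.4406 0.1391 0.2361] [-1.7986e+02  1.5000e-01 -8.7400e+01] [ 42.   -1.4 -22.   -0.  -69.2 -39.4]
```

View pics/w21c.png

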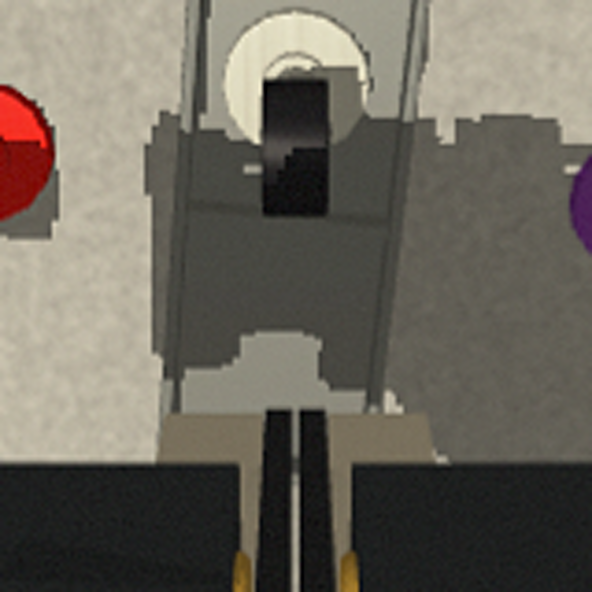

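The small lens slipped out because the grip was too near its top. It still stands in its stall. Before choosing a lower grip I'll measure how much room there is beside the screen.

Run:
```python
from h import *
import pickle
c=pickle.load(open('w2.pkl','rb'));s=cap('scene','s22.png')
def tri(c1,p1,c2,p2):
    o1,d1=ray(c1,*p1);o2,d2=ray(c2,*p2)
    t=np.linalg.lstsq(np.stack([d1,-d2],1),o2-o1,rcond=None)[0]
    a=o1+t[0]*d1;b=o2+t[1]*d2;return ((a+b)/2).round(4),np.linalg.norm(a-b).round(4)
print('top near',tri(s,(389.8,216),c,(40,235)))
for z in(.19,.2,.21): print(z,onz(s,389.8,216,z).round(4),onz(s,394.8,265.5,z).round(4),onz(c,40,235,z).round(4))
i=cv2.imread('pics/w2.png');a=cv2.resize(i[150:260,0:150],None,fx=4,fy=4,interpolation=2)
cv2.imwrite('pics/w2s.png',a)
i=cv2.imread('pics/s22.png');cv2.imwrite('pics/s22c.png',cv2.resize(i[140:340,250:450],None,fx=3,fy=3,interpolation=2))
```

```text
top near (array([0.6042, 0.2144, 0.198 ]), np.float64(0.0014))
0.19 [0.5968 0.2155 0.19  ] [0.6869 0.2147 0.19  ] [0.6099 0.2184 0.19  ]
0.2 [0.6064 0.2132 0.2   ] [0.6947 0.2124 0.2   ] [0.6029 0.2143 0.2   ]
0.21 [0.616  0.2108 0.21  ] [0.7026 0.2101 0.21  ] [0.5959 0.2102 0.21  ]
```

View pics/w2s.png

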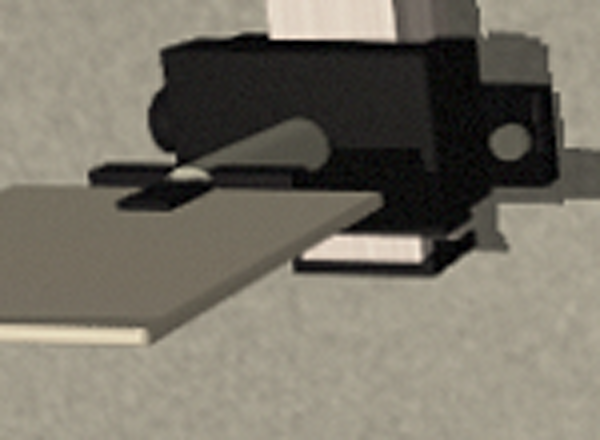

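View pics/s22c.png

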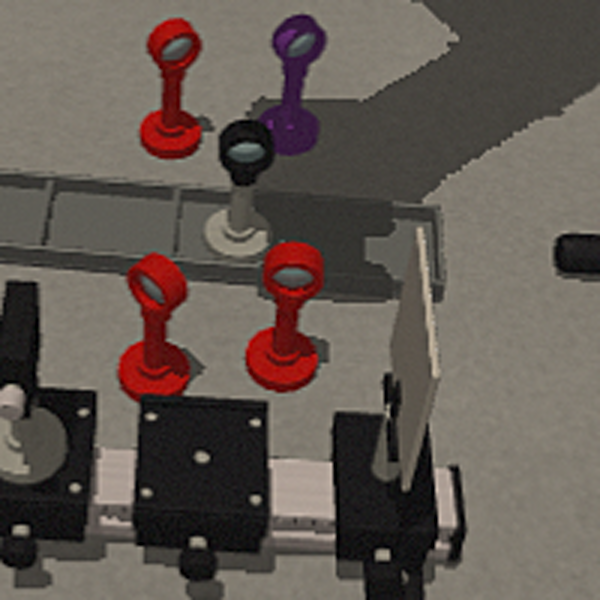

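Run:
```python
from strip import *
c=cap('wrist','w22.png');s=sensors.get_state();print(s['tcp_pos'].round(4),s['eef_rot'].round(2))
f=lambda u,v:(200+(u+.5)/3.7-.5,150+(v+.5)/3.7-.5)
for z in(.01,.014): print('foot',onz(c,*f(297,83),z).round(4))
q=strip(c,c['img'],(262,300,165,215),.105,45);print({a:v for a,v in q.items() if a not in'kb'},'x',round(q['k']*.1385+q['b'],4),onz(c,*f(295,215),.095).round(4),onz(c,*f(295,80),.095).round(4))
```

```text
[0.4408 0.1391 0.236 ] [-1.7986e+02  1.4000e-01 -8.7400e+01]
foot [0.4396 0.1393 0.01  ]
foot [0.4396 0.1385 0.014 ]
{'slope_deg': -2.62, 'ymin': np.float64(0.1381), 'ymax': np.float64(0.1518), 'w': np.float64(0.0157), 'px': [9, 25, 18, 19, 306], 'rms': np.float64(0.0)} x 0.4399 [0.4393 0.1546 0.095 ] [0.4409 0.121  0.095 ]
```

Run:
```python
import cv2
from h import *
s=cap('scene')
for p in [(.4408,.1391,.236),(.4408,.1391,.255)]: print(proj(s,p))
i=cv2.imread('pics/s22.png');cv2.imwrite('pics/s22d.png',cv2.convertScaleAbs(cv2.resize(i[20:150,270:410],None,fx=4.5,fy=4.5,interpolation=2),alpha=1.8))
```

```text
(np.float64(338.7091432117671), np.float64(124.01804188340982))
(np.float64(339.6992360615593), np.float64(114.13756909554803))
```

View pics/s22d.png

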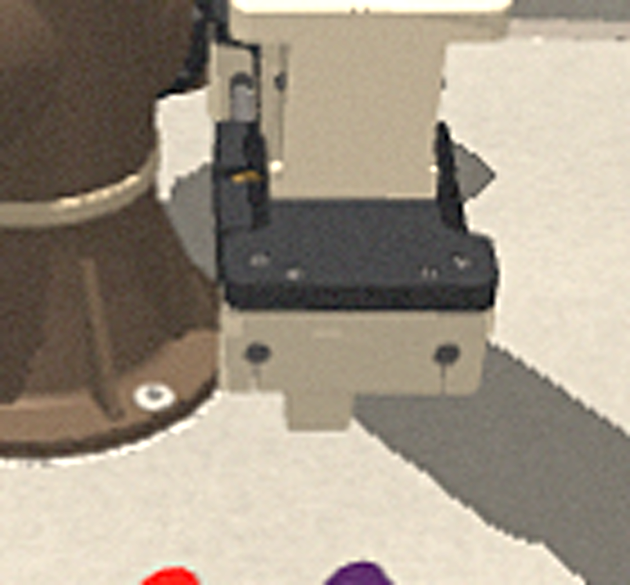

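Run:
```python
from h import *
s=sensors.get_state();c=viewer.capture('wrist');c['wfc']=np.array(c['mount'])
for v in(260.8,261.5):
    o,d=ray(c,279.7,v)
    for x in(.0095,.0075): t=(x-o[0])/d[0];print(v,x,(o+t*d).round(4))
print(np.array(c['mount']).round(3).tolist())
```

```text
260.8 0.0095 [ 0.0095  0.0011 -0.0239]
260.8 0.0075 [ 0.0075  0.0011 -0.0196]
261.5 0.0095 [ 0.0095  0.0011 -0.0246]
261.5 0.0075 [ 0.0075  0.0011 -0.0204]
[[0.0, -0.952, -0.308, 0.084], [1.0, 0.0, 0.001, 0.001], [-0.001, -0.308, 0.952, -0.182], [0.0, 0.0, 0.0, 1.0]]
```

Run:
```python
from h import *
s=cap('scene')
def onx(c,u,v,x):
    o,d=ray(c,u,v);return o+d*(x-o[0])/d[0]
for v,n in((393,'block'),(305,'black low'),(430,'tip')):
    for x in(.47,.50,.537): print(n,x,onx(s,270+330/4.5,20+v/4.5,x).round(4))
for u in(222,488): print(onx(s,270+u/4.5,20+385/4.5,.537).round(4))
```

```text
block 0.47 [0.47   0.1416 0.2874]
block 0.5 [0.5    0.1394 0.3075]
block 0.537 [0.537  0.1367 0.3322]
black low 0.47 [0.47   0.1386 0.3205]
black low 0.5 [0.5    0.1366 0.3389]
black low 0.537 [0.537  0.1341 0.3617]
tip 0.47 [0.47   0.1429 0.2728]
tip 0.5 [0.5    0.1406 0.2936]
tip 0.537 [0.537  0.1379 0.3192]
[0.537  0.1047 0.3337]
[0.537  0.1823 0.3368]
```

Both the wrist and scene views put the real fingertips about 20 mm behind the reported TCP, with the body correspondingly higher: 0.332 at TCP 0.236. That explains the slip. It also leaves room beside the screen (top about 0.20), so I'll grip lower, at TCP 0.070.

```bash
python3 -m handwheel '[0,0,-2,0,0,0,0,0,-4,0,0,0,0,0,-6,0,0,0,0,0,-7,0,0,0,0,0,-7,0,0,0]' 100;python3 -m handwheel '[-0.1,0,-2,0,0,0,-0.1,0,-4,0,0,0,-0.1,0,-6,0,0,0,-0.1,0,-8,0,0,0,-0.1,0,-9.6,0,0,0,-0.1,0,-9.6,0,0,0,-0.1,0,-9.6,0,0,0]' 110 25
python3 - <<'E'
from strip import *
c=cap('wrist','w23.png');s=sensors.get_state();print(s['tcp_pos'].round(4),s['eef_rot'].round(2))
i=cv2.imread('pics/w23.png');cv2.imwrite('pics/w23c.png',cv2.convertScaleAbs(cv2.resize(i[140:340,180:380],None,fx=3,fy=3,interpolation=2),alpha=1.6))
E
```

```text
time_s: 33.85
tcp_pos: [0.4403, 0.1387, 0.1649]
eef_rot: [-180.0, 0.0, -87.4]
contact_force: [0.0, 0.4, -0.3]
gripper_width: 0.0349
time_s: 34.55
tcp_pos: [0.4399, 0.139, 0.0698]
eef_rot: [-179.9, 0.0, -87.4]
contact_force: [-0.4, 0.3, 0.3]
gripper_width: 0.0498
[0.4402 0.1393 0.0701] [-1.799e+02  8.000e-02 -8.738e+01]
```

View pics/w23c.png

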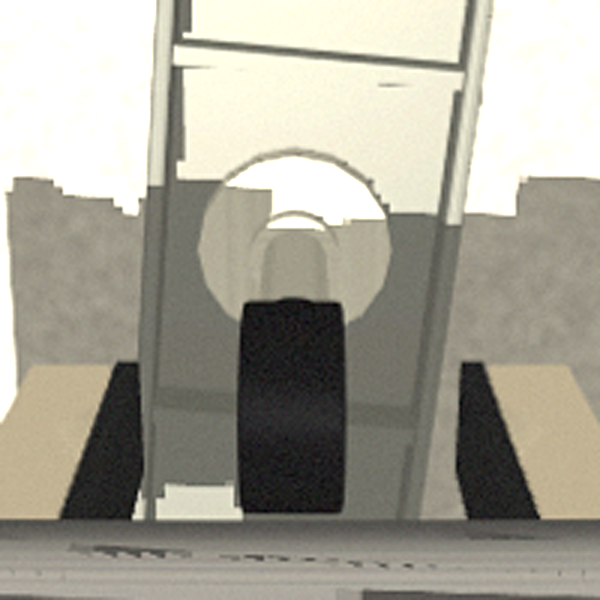

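```bash
python3 -m handwheel '[0.1,0,0,0,0,0,0.1,0,0,0,0,0]'; python3 -m handwheel '[0,0,0,0,0,0,0,0,0,0,0,0,0,0,0,0,0,0,0,0,0,0,0,0,0,0,0,0,0,0,0,0,0,0,0,0,0,0,0,0,0,0]' 255 25
```

```text
time_s: 34.8
tcp_pos: [0.442, 0.1399, 0.0713]
eef_rot: [-179.8, 0.2, -87.4]
contact_force: [0.9, 0.1, -1.1]
gripper_width: 0.0502
time_s: 35.5
tcp_pos: [0.4418, 0.1398, 0.0712]
eef_rot: [-179.8, 0.1, -87.4]
contact_force: [-0.9, 0.7, 1.2]
gripper_width: 0.0154
```

Gripped (15.4 mm). Lifting.

```bash
python3 -m handwheel '[0,0,1,0,0,0,0,0,3,0,0,0,0,0,6,0,0,0,0,0,9,0,0,0,0,0,12,0,0,0,0,0,15,0,0,0,0,0,15,0,0,0,0,0,15,0,0,0]';python3 -m handwheel '[0,0,0,0,0,0]'
python3 - <<'E'
from h import *
s=sensors.get_state();print(s['tcp_pos'].round(4),s['eef_rot'].round(2),s['joints'].round(1))
cap('wrist','w24.png')
i=cv2.imread('pics/w24.png');cv2.imwrite('pics/w24c.png',cv2.resize(i[150:310,200:360],None,fx=3.7,fy=3.7,interpolation=2))
E
```

```text
time_s: 36.3
tcp_pos: [0.4416, 0.1399, 0.2217]
eef_rot: [-179.8, 0.2, -87.4]
contact_force: [-0.3, 0.3, -4.0]
gripper_width: 0.016
time_s: 36.4
tcp_pos: [0.4407, 0.1394, 0.2205]
eef_rot: [-179.9, 0.2, -87.4]
contact_force: [0.2, -0.4, -2.9]
gripper_width: 0.0159
[0.4407 0.1394 0.2205] [-1.7988e+02  1.7000e-01 -8.7400e+01] [ 42.   -0.8 -23.5  -0.1 -67.1 -39.4]
```

View pics/w24c.png

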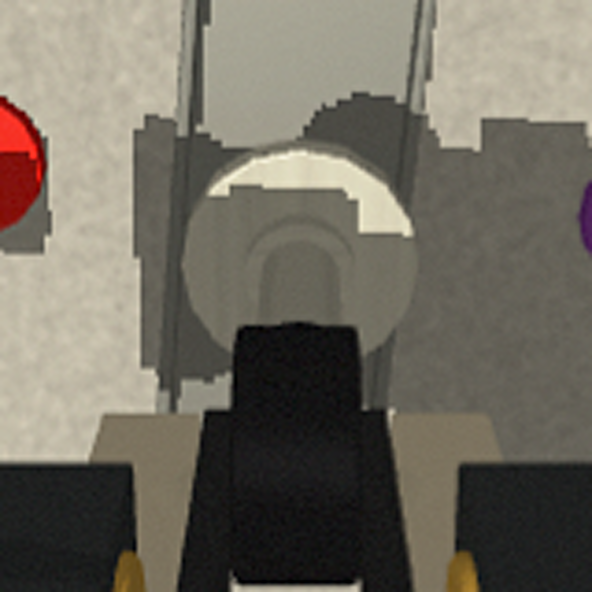

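```bash
python3 -m handwheel '[1,-0.3,0,0,0,-0.145,3,-0.6,0,0,0,-0.29,5,-1,0,0,0,-0.435,7,-1.3,0,0,0,-0.58,9,-1.6,0,0,0,-0.725,11,-2,0,0,0,-0.87,13,-2.1,0,0,0,-1.015,15,-2.1,0,0,0,-1.16]';  python3 -m handwheel '[1.5,0,0,0,0,-0.14,3,0,0,0,0,-0.28,4.5,0,0,0,0,-0.42,6,0,0,-0.008,0,-0.45,6,0,0,-0.008,0,-0.45,6,0,0,-0.008,0,-0.45]'
python3 - <<'E'
from h import *
s=sensors.get_state();print(s['tcp_pos'].round(4),s['eef_rot'].round(2),s['joints'].round(1))
E
```

```text
time_s: 37.25
tcp_pos: [0.591, 0.1178, 0.2189]
eef_rot: [-179.9, -0.0, -154.2]
contact_force: [-0.2, -0.2, -3.1]
gripper_width: 0.0158
time_s: 37.85
tcp_pos: [0.6504, 0.1176, 0.2169]
eef_rot: [-179.4, -0.3, -180.0]
contact_force: [-1.1, -0.0, -2.6]
gripper_width: 0.0155
[0.6504 0.1176 0.2169] [-179.38   -0.28 -179.99] [ 2.740e+01  1.910e+01  1.000e-01  4.000e-01 -7.150e+01 -1.175e+02]
```

```bash
python3 -m handwheel '[0.1,0.05,-2,0,-0.005,0,0.1,0.05,-4,0,-0.005,0,0.1,0.05,-4.5,0,-0.005,0,0.1,0.05,-4.5,0,-0.005,0,0.1,0.05,-4.5,0,-0.005,0]'
python3 - <<'E'
from h import *
c=cap('wrist','w25.png');s=sensors.get_state();print(s['tcp_pos'].round(4),s['eef_rot'].round(2))
i=cv2.imread('pics/w25.png');cv2.imwrite('pics/w25c.png',cv2.resize(i[130:290,200:360],None,fx=3.7,fy=3.7,interpolation=2))
cap('scene','s25.png')
i=cv2.imread('pics/s25.png');cv2.imwrite('pics/s25c.png',cv2.convertScaleAbs(cv2.resize(i[120:320,240:440],None,fx=3,fy=3,interpolation=2),alpha=1.5))
E
```

```text
time_s: 38.35
tcp_pos: [0.6517, 0.1182, 0.1729]
eef_rot: [-179.4, 0.1, -180.0]
contact_force: [0.1, -0.3, -2.6]
gripper_width: 0.0154
[0.6519 0.1183 0.1732] [-1.7941e+02  1.0000e-01 -1.7997e+02]
```

View pics/w25c.png

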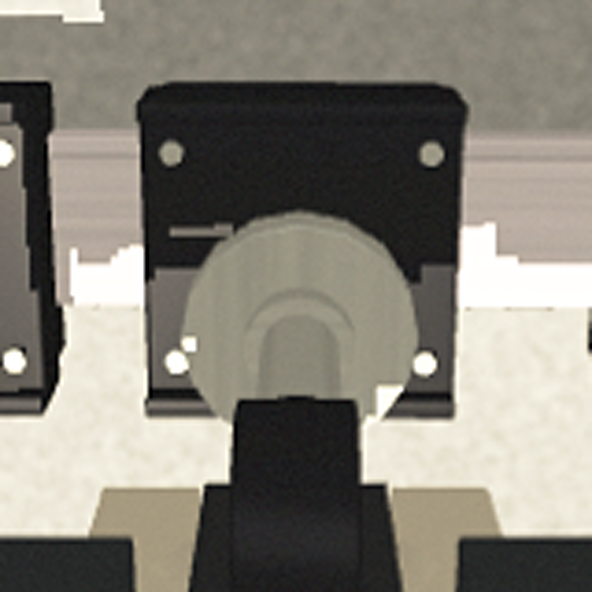

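View pics/s25c.png

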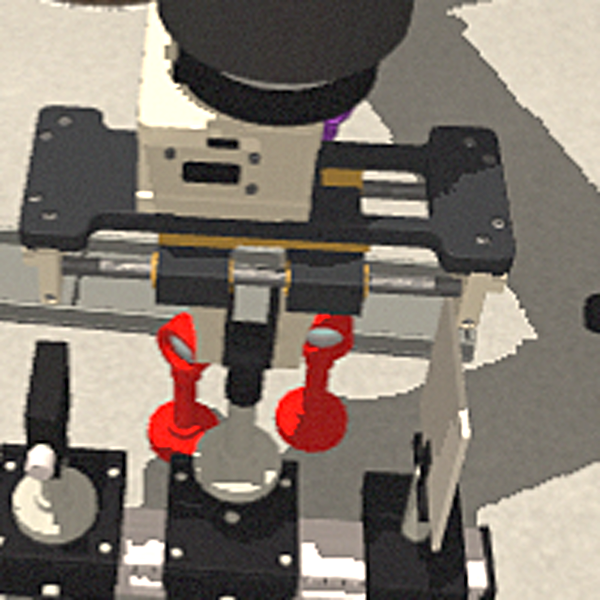

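Run:
```python
from h import *
s=cap('scene')
for p in [(.691,.215,.269),(.613,.215,.269),(.691,.215,.239),(.613,.215,.239),(.691,.023,.269),(.691,.023,.239)]: 
    u,v=proj(s,p);print(p,round((u-240)*3),round((v-120)*3))
c=cap('wrist');st=sensors.get_state();f=lambda u,v:(200+(u+.5)/3.7-.5,130+(v+.5)/3.7-.5)
p=onz(c,*f(300,328),st['tcp_pos'][2]-.0672+.01)
q=[onz(c,*f(*a),.062) for a in[(171,153),(432,154),(177,362),(425,363)]]
print(p.round(4),np.mean(q,0).round(4),st['tcp_pos'].round(4),'foot bottom',st['tcp_pos'][2]-.0672)
i=cv2.imread('pics/s25.png');cv2.imwrite('pics/s25d.png',cv2.convertScaleAbs(cv2.resize(i[190:260,370:430],None,fx=8,fy=8,interpolation=2),alpha=1.3))
```

```text
(0.691, 0.215, 0.269) 499 324
(0.613, 0.215, 0.269) 480 191
(0.691, 0.215, 0.239) 486 372
(0.613, 0.215, 0.239) 468 240
(0.691, 0.023, 0.269) 21 299
(0.691, 0.023, 0.239) 25 347
[0.6481 0.1186 0.1157] [0.6505 0.1185 0.062 ] [0.6518 0.1183 0.1729] foot bottom 0.10573365650869128
```

View pics/s25d.png

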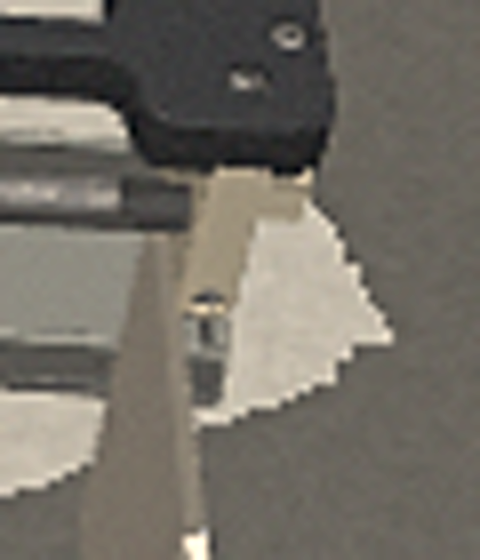

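```bash
python3 -m handwheel '[0.2,0,-1.5,0,0,0,0.2,0,-2.8,0,0,0,0.2,0,-3.6,0,0,0,0.2,0,-4,0,0,0,0.2,0,-4,0,0,0]'; python3 -m handwheel '[0,0,-0.05,0,0,0,0,0,-0.1,0,0,0,0,0,-0.1,0,0,0]';python3 -m handwheel '[0,0,-0.05,0,0,0,0,0,-0.1,0,0,0,0,0,-0.1,0,0,0]'
```

```text
time_s: 39.05
tcp_pos: [0.6533, 0.118, 0.1317]
eef_rot: [-179.4, -0.0, -180.0]
contact_force: [0.1, -0.2, -2.9]
gripper_width: 0.0157
time_s: 39.35
tcp_pos: [0.6535, 0.1181, 0.131]
eef_rot: [-179.4, 0.0, -180.0]
contact_force: [0.2, 0.1, -2.6]
gripper_width: 0.0158
time_s: 39.65
tcp_pos: [0.6535, 0.1182, 0.1301]
eef_rot: [-179.4, 0.0, -180.0]
contact_force: [0.7, 0.0, -2.7]
gripper_width: 0.0156
```

```bash
python3 -m handwheel '[0,0,-0.05,0,0,0,0,0,-0.05,0,0,0]';python3 -m handwheel '[0,0,-0.05,0,0,0,0,0,-0.05,0,0,0]';python3 -m handwheel '[0,0,-0.05,0,0,0,0,0,-0.05,0,0,0]';python3 -m handwheel '[0,0,-0.05,0,0,0,0,0,-0.05,0,0,0]'
```

```text
time_s: 39.85
tcp_pos: [0.6534, 0.1181, 0.1295]
eef_rot: [-179.4, 0.0, -180.0]
contact_force: [0.8, -0.3, -3.4]
gripper_width: 0.0155
time_s: 40.05
tcp_pos: [0.6536, 0.1181, 0.1292]
eef_rot: [-179.4, 0.0, -180.0]
contact_force: [-0.3, -0.6, -1.8]
gripper_width: 0.0156
time_s: 40.25
tcp_pos: [0.6537, 0.1181, 0.1292]
eef_rot: [-179.4, 0.1, -180.0]
contact_force: [-0.9, 0.0, 1.6]
gripper_width: 0.0155
time_s: 40.45
tcp_pos: [0.6539, 0.1181, 0.1292]
eef_rot: [-179.4, 0.1, -180.0]
contact_force: [-2.0, -0.2, 3.4]
gripper_width: 0.0156
```

Seated. I release, lift, and back off to the side for the checks.

```bash
python3 -m handwheel '[0,0,0,0,0,0,0,0,0,0,0,0,0,0,0,0,0,0,0,0,0,0,0,0]' 140; python3 -m handwheel '[0,0,1,0,0,0,0,0,3,0,0,0,0,0,6,0,0,0,0,0,9,0,0,0,0,0,13,0.008,0,0,-3,0,16,0.008,0,0,-7,0,17,0.008,0,0,-7,0,17,0.008,0,0]'
python3 -m handwheel '[-2,4,0,0,0,0.1,-4,8,0,0,0,0.2,-6,12,0,0,0,0.3,-8,16,0,0,0,0.4,-10,20,0,0,0,0.5,-12,24,0,0,0,0.6,-14,28,0,0,0,0.7,-16,31,0,0,0,0.8]';python3 -m handwheel '[-2,4,0,0,0,0.1,-4,8,0,0,0,0.2,-4,10,0,0,0,0.3,-4,10,0,0,0,0.3]'
python3 - <<'E'
from h import *
s=sensors.get_state();print(s['tcp_pos'].round(4),s['eef_rot'].round(2))
t=cap('top','t26.png');cap('scene','s26.png')
i=cv2.imread('pics/s26.png');cv2.imwrite('pics/s26c.png',cv2.convertScaleAbs(cv2.resize(i[190:330,60:410],None,fx=2.28,fy=2.28,interpolation=2),alpha=1.5))
i=cv2.imread('pics/t26.png');cv2.imwrite('pics/t26c.png',cv2.convertScaleAbs(cv2.resize(i[90:170,190:430],None,fx=3.3,fy=3.3,interpolation=2),alpha=1.5))
for y in(-.1367,-.0562,.0256,.1186): print([np.round((np.array(proj(t,(.651,y,z)))-[190,90])*3.3) for z in (.072,.147)])
E
```

```text
time_s: 40.85
tcp_pos: [0.6539, 0.1181, 0.129]
eef_rot: [-179.4, 0.1, -180.0]
contact_force: [0.7, -0.2, -0.3]
gripper_width: 0.0381
time_s: 41.65
tcp_pos: [0.5819, 0.1181, 0.3038]
eef_rot: [180.0, 0.4, -179.9]
contact_force: [0.9, 0.4, 2.2]
gripper_width: 0.0399
time_s: 42.45
tcp_pos: [0.4208, 0.4302, 0.304]
eef_rot: [180.0, 0.4, -133.8]
contact_force: [0.9, 0.0, 0.7]
gripper_width: 0.0397
time_s: 42.85
tcp_pos: [0.3798, 0.5327, 0.303]
eef_rot: [180.0, 0.3, -116.3]
contact_force: [0.3, -0.2, -0.4]
gripper_width: 0.0395
[0.3798 0.5327 0.303 ] [ 179.99    0.34 -116.31]
[array([594., 140.]), array([618., 104.])]
[array([468., 141.]), array([481., 105.])]
[array([341., 143.]), array([342., 107.])]
[array([197., 145.]), array([183., 110.])]
```

View pics/s26c.png

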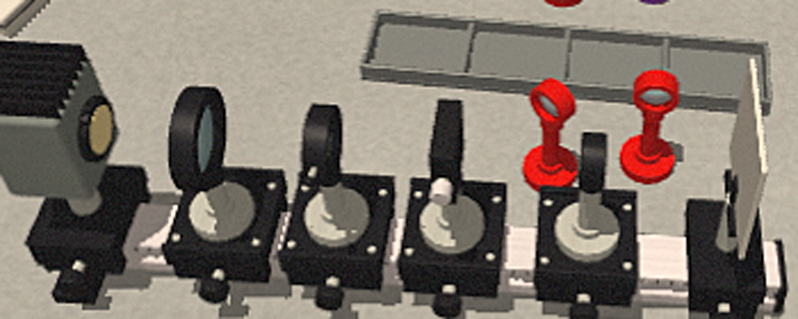

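View pics/t26c.png

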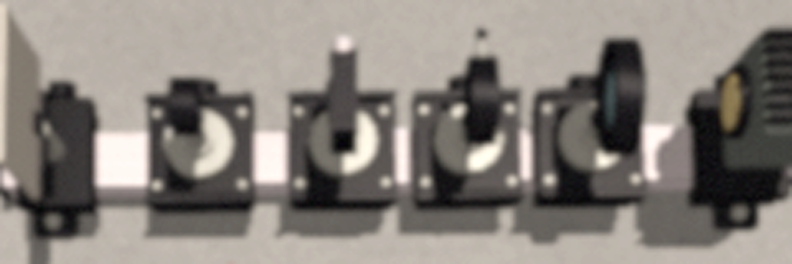

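In the final top view the feet are at crop (200,145), (343,143), (470,142) and (595,140). Each is within about 1 px of source (around 2 mm) of its projected seat centre. The mounts are square to the rail, and the order from the lamp is condenser, iris, slit, small lens. Handing in.

```bash
python3 -c "
from plant import r
print(r.close_job())"
```

```text
the job is handed in; nothing more can be done
None
```

All four optics now stand on the rail. From the lamp towards the screen they are condenser, iris, slit and small lens, one on each carrier. I handed the job in at about 43 s with the arm well clear.

**Last checks:** In the final scene and top pictures every foot is centred on its seat to within about 2 mm. All four are upright with the light path along the rail. The force readings taken as each one was set down stayed at or below about 4 N.

**What went wrong or disagreed:**
- **Small lens:** The first grip closed above it without moving it. Both cameras showed the real fingertips about 20 mm behind the stated TCP, with the gripper body correspondingly higher. I gripped lower on the second try and it held.
- **Iris:** It hung about 1.5° askew in the gripper, so I levelled it by tilting the tool before setting it down.

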